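Refit the lift-off cover of a die case

ROBOT

A 6-joint arm with a two-finger parallel gripper is mounted at the origin on the work surface. World frame = base frame: x ahead of the robot, y to its left, z up, the work surface at z = 0. Lengths are in m, angles in rad, forces in N, time in s.
With the tool pointing down it reaches from about 0.375 to 0.975 m from the base axis. Payload 3.8 kg.
Tool frame: the origin (TCP) lies at the very end of the fingers, on their centre line; the grasp point (between the pads) lies 19 mm behind it; z points along the fingers, y is the direction in which the jaws open and shut (so a half turn about z gives the same grasp; the last joint's range is limited). The gripper opens to 85 mm and grips with 20 to 120 N. Pads are 22 mm wide; open, the fingers measure 114 mm over their backs; the gripper's body (76 mm by 85 mm) begins 54 mm behind the grasp point. The pads swing forward as they close: fully open they stand 13 mm farther back than shut.
Start: joints at [1.147, 0.264, 1.604, -0, 1.274, -0.037], TCP at [0.255, 0.625, 0.231] pointing down, gripper open.
Joint ranges: [-2.63, 2.63], [-0.94, 2.18], [0.31, 2.57], [-1.31, 4.45], [0, 2.66], [-2.55, 2.55]. Speed limits (rad/s): [2.57, 2.57, 3.14, 3.14, 3.14, 3.14].

INTERFACE

Orientations are given as a rotation vector (axis times angle).
In Python, from workcell import bot, read_camera, finish_job gives the robot as it stands. The module is installed in compiled form; this text tells all that it offers.
- The arm moves only by the tool servo_tool, never from a script. Its argument "targets" is text: rows parted by semicolons, each of 7 numbers parted by spaces: the turn, a rotation vector about the tool's x, y, z in rad, then the shift along the tool's x, y, z in mm, then the finger opening in mm, from 0 to 85.4. In form: wx wy wz x y z gripper; .... A call has 1 to 8 rows; each row shifts and turns the pose as measured when the row begins, along the tool's axes as they then stand; what a row does not reach is not made up. A row lasts 1/12 s, in which the tool goes at most 41.7 mm and 7.16 degrees, less where a joint would pass 70% of its speed; a pose out of reach is approached as far as the arm can. A call is refused whole if a number of a shift passes 41.7 or a number of a turn 0.125, either way. A call with a gripper value outside its range is refused whole. The fingers move at their own pace and stop on an object; "newtons" is the grip in N (left out, the last holds). Time passes only in rows, so rows that do not move let the fingers close. It gives the time, the measured TCP pose, the force and the opening at its end, in the units of the state.
- bot.read_state(): the state, without advancing time (a new reading comes with each control period).
- read_camera(name): name is "scene" or "side" or "wrist"; returns a dict with "image" (480x640x3 uint8, red, green, blue), "mtx" (3x3 intrinsics, pixels), "eye" and "orientation" of the camera in the world; the wrist camera has in their place "T_tool_cam" (4x4, takes a point from camera to tool coordinates, whose origin is the TCP and whose axes are the flange's). Camera axes: x right, y up, looking along -z (the intrinsics and any distortion apply to the point x, -y, -z); pixel columns grow to the right and rows downward; lengths in m; the calibration is good to about 2 mm. A picture is of the moment at which its call begins: read the wrist's pose just before it. There is no depth.
- finish_job(): hands the job in, once; it reports no verdict.
The state is a dict: "time": time; "q": joint angles; "joint_vel": joint speeds; "joint_torque": joint torques, N m; "tool_pos": TCP position; "tcp_rot": TCP orientation; "wrist_force": force on the tool from outside, world axes, zero at the start; "torque": the same for the moment, N m; "width": opening from 0.0 (shut) to 1.0 (fully open).
Only numpy, scipy, OpenCV 4.12 (cv2) and the standard library are available. Lean on these libraries where they do the work, as an engineer would, in place of code of your own. Each camera call takes 0.05 s, during which the arm holds its last target.

TASK

Put the loose cover back on the steel die case: lower its hinge pin into the two open slots at the back of the case until both ends sit at the bottom, then press the front of the cover down, past the two stiff studs, until it lies level and flat on the front rim on both sides, and let go. Set it in and press it without dropping, slamming or forcing it, and leave the pipe offcut, the wrench and the clamp block where they are.

Things in the scene. Friction and masses are not known exactly. Their poses are not given: they have to be found in the camera images.
- case: Grey open steel die case, 144 (x) x 174 (y) x 45 mm, on rubber feet, its underside 22 mm above the bench. It cannot slide or turn, but pushed down the whole case sinks on its soft feet, several mm (14 at most), and rises again. Origin: centre of its underside; z up, x from the front rim to the hinge side. The walls between are lower than the front rim.
- slot_l (a point): Middle of the bottom of the +y slot, at (48, 83, 45) mm in the case's frame. Each slot is cut into an ear of the side wall, 71 mm high and 8 mm thick (158 mm between the two ears); it is open at the top, 14 mm wide, flaring above z = 58 mm to about 30 mm at the mouth.
- slot_r (a point): The same for the -y slot, at (48, -83, 45) mm in the case's frame.
- rim_mid (a point): Middle of the front rim's flat top, at (-60, 0, 45) mm in the case's frame; the rim is 22 mm wide, x -72 to -50 mm. The cover's front edge must lie on it.
- stud_hole_l (a point): Where the +y stud enters the rim top, at (-57, 50, 45) mm in the case's frame. The stud, of 12 mm diameter, first stands 7 to 12 mm out of the rim, left and right differently. It slides straight down stiffly (about 8 N each) until flush, and stays where it is pushed; the cover's weight does not move it.
- stud_hole_r (a point): The same for the -y stud, at (-57, -50, 45) mm in the case's frame.
- cover: Loose aluminium cover plate, 120 (x) x 150 (y) x 6 mm, about 0.4 kg, at first flat on the bench. Origin: centre of its underside, z up, x towards its steel hinge pin (10 mm diameter, 194 mm long, along y at x = 48 mm, axis 5 mm above the underside, sticking out 22 mm past both sides). Fitted, its axes agree with the case's and its underside is at z = 45 mm there.
- handle (a point): Centre of the handle bar, at (8, 0, 33) mm in the cover's frame. The bar is 10 mm thick (x), 84 mm long (y), 14 mm high (z 26 to 40 mm), on a 10 mm square post at each end, with 20 mm free below it.
- pin_l (a point): Point on the pin's axis at (48, 83, 5) mm in the cover's frame, the part that lies in the slot at +y.
- pin_r (a point): Point on the pin's axis at (48, -83, 5) mm in the cover's frame.
- front_l (a point): Underside of the cover near its front +y corner, at (-58, 70, 0) mm in the cover's frame. With both pin ends seated, 10 to 20 N of push on each front corner in turn, repeated, is enough to seat the front; more than 40 N on the case counts as forcing.
- front_r (a point): Underside of the cover near its front -y corner, at (-58, -70, 0) mm in the cover's frame.
- pipe: Bystander: loose upright steel pipe offcut, 60 mm diameter, 85 mm high; origin at the centre of its underside.
- wrench: Bystander: loose steel wrench lying on the bench, 180 mm long along its x.
- die_block: Bystander: loose U-shaped block of dark steel with a groove along its top, 60 x 90 x 42 mm; origin at the centre of its underside.
There are look-alikes about, which are no part of the job. Of the things like the cover, leave any that is purple or yellow; of the rest the larger one is meant.

How it is judged:
By the outcome, as a careful person would: the job done as asked, in the order asked, and still so for the second after the job is handed in, with the robot touching nothing.
It also fails if it takes over 64 s, if anything falls off the work surface, if the arm or the gripper's body presses on something with over 40 N, if the wrist force passes 120 N, or if a joint passes its speed limit or range.

## Working session

There is one attempt and no reset: what is moved stays moved. The work goes in short steps, Python scripts to look and compute and a tool call to move; the robot and the scene stay as the last step left them, time stands still between calls to the robot, and variables do not carry over. Pictures are saved under pics/ and viewed, and the job is handed in when it is done.

Besides the shell and the picture viewer there is one more tool, called after "Emit:" as a command line: name --argument value ..., lists and objects as JSON in quotes. servo_tool: Moves the arm, as the interface text tells. Its arguments: {"type":"object","properties":{"targets":{"type":"string"},"newtons":{"type":"number"}},"required":["targets"]}

```bash
mkdir -p pics; python3 - <<'E'
from workcell import bot, read_camera
import cv2
print(bot.read_state())
for n in ["scene","side","wrist"]:
    c=read_camera(n); cv2.imwrite(f"pics/{n}0.png",c["image"][:,:,::-1])
    print(n,{k:v for k,v in c.items() if k!="image"})
E
```

```text
{'time': 0.0, 'q': array([ 1.14709155e+00,  2.64745475e-01,  1.60536872e+00, -2.98885852e-05,
        1.27370733e+00, -3.68894135e-02]), 'joint_vel': array([ 1.29972619e-03,  1.03377446e-05, -9.81854027e-04,  2.32105803e-03,
        1.68915906e-04,  1.55687213e-04]), 'joint_torque': array([-2.81443971e-05, -5.15108728e+01, -3.67317438e+01, -4.33923651e-04,
        1.33355783e-02,  3.96644339e-06]), 'tool_pos': array([0.25434125, 0.6244592 , 0.22997006]), 'tcp_rot': array([-0.60372081, -3.08254637,  0.00341839]), 'wrist_force': array([ 0.02699376, -0.20776608, -0.51997496]), 'torque': array([-0.00522198, -0.01916033, -0.02807115]), 'width': 1.000727995432257}
scene {'mtx': array([[477.07140768,   0.        , 318.97254844],
       [  0.        , 477.07140768, 250.35693327],
       [  0.        ,   0.        ,   1.        ]]), 'eye': array([1.36074637, 0.02377174, 0.7455707 ]), 'orientation': array([0.68231839, 0.64967354, 1.40798111])}
side {'mtx': array([[524.50081695,   0.        , 327.37253232],
       [  0.        , 524.50081695, 238.82695652],
       [  0.        ,   0.        ,   1.        ]]), 'eye': array([ 0.20215101, -0.73632366,  0.93678815]), 'orientation': array([ 0.77607724, -0.15710379, -0.42509152])}
wrist {'mtx': array([[371.6232141 ,   0.        , 321.82880907],
       [  0.        , 371.6232141 , 239.91953035],
       [  0.        ,   0.        ,   1.        ]]), 'T_tool_cam': array([[ 2.43675966e-04,  9.44869080e-01,  3.27448260e-01,
         8.56012881e-02],
       [ 9.99999650e-01, -4.92161513e-04,  6.75991725e-04,
        -6.10991007e-04],
       [ 7.99881110e-04,  3.27447981e-01, -9.44868869e-01,
        -1.41432522e-01],
       [ 0.00000000e+00,  0.00000000e+00,  0.00000000e+00,
         1.00000000e+00]])}
```

View pics/scene0.png

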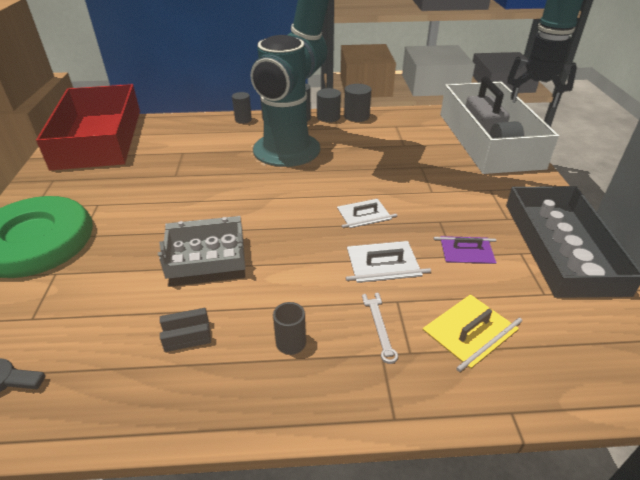

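View pics/side0.png

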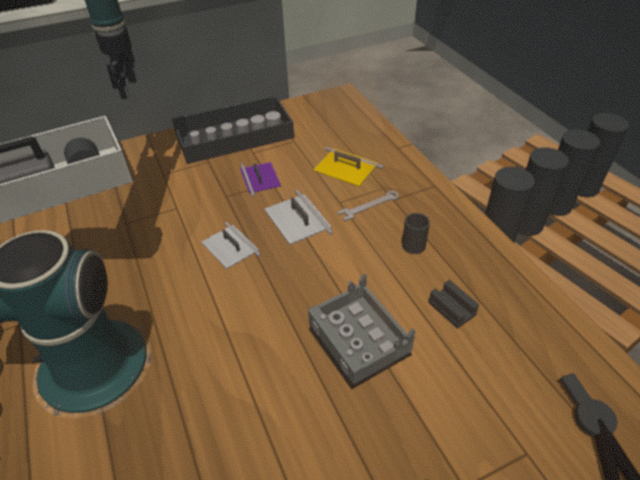

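View pics/wrist0.png

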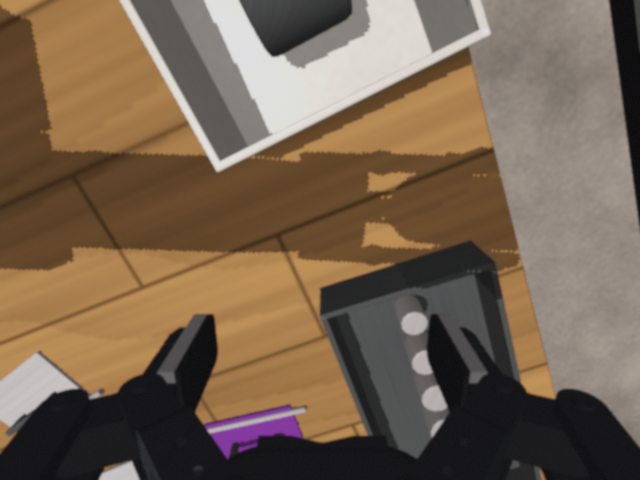

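```bash
cat > h.py <<'E'
import numpy as np, cv2
from scipy.spatial.transform import Rotation as R
from scipy.optimize import least_squares
from workcell import bot, read_camera
def crop(img,x0,y0,x1,y1,f,name):
    c=cv2.resize(img[y0:y1,x0:x1],None,fx=f,fy=f,interpolation=cv2.INTER_CUBIC)
    st=10 if f>=4 else 20
    for x in range((x0//st+1)*st,x1,st):
        cv2.line(c,(int((x-x0)*f),0),(int((x-x0)*f),6),(255,0,0),1); cv2.putText(c,str(x),(int((x-x0)*f)-8,18),0,.38,(255,0,0),1)
    for y in range((y0//st+1)*st,y1,st):
        cv2.line(c,(0,int((y-y0)*f)),(6,int((y-y0)*f)),(255,0,0),1); cv2.putText(c,str(y),(8,int((y-y0)*f)+4),0,.38,(255,0,0),1)
    cv2.imwrite("pics/"+name,c[:,:,::-1])
def shot(n):
    s=bot.read_state(); c=read_camera(n)
    if n=="wrist":
        T=np.eye(4);T[:3,:3]=R.from_rotvec(s["tcp_rot"]).as_matrix();T[:3,3]=s["tool_pos"]
        W=T@c["T_tool_cam"]
    else:
        W=np.eye(4);W[:3,:3]=R.from_rotvec(c["orientation"]).as_matrix();W[:3,3]=c["eye"]
    return c["image"],(c["mtx"],W)
def proj(cam,P):
    K,W=cam; p=(np.atleast_2d(P)-W[:3,3])@W[:3,:3]; p=p*[1,-1,-1]
    u=p@K.T; return u[:,:2]/u[:,2:]
def ray(cam,uv,z):
    K,W=cam; d=np.linalg.inv(K)@[uv[0],uv[1],1]; d=W[:3,:3]@(d*[1,-1,-1]); o=W[:3,3]
    return o+d*(z-o[2])/d[2]
def body(p,P,z0=0): # p=x,y,yaw
    P=np.atleast_2d(P)/1000.
    return R.from_euler("z",p[2]).apply(P)+[p[0],p[1],z0]
def fit(obs,p0,z0=0):
    # obs: list of (cam,P_mm,uv)
    f=lambda p: np.concatenate([(proj(c,body(p,P,z0))-np.array(u)).ravel() for c,P,u in obs])
    r=least_squares(f,p0); return r.x,r.fun.reshape(-1,2)
E
python3 - <<'E'
from h import *
a,_=shot("scene"); b,_=shot("side")
crop(a,330,220,450,300,6.5,"c1.png"); crop(a,150,205,260,290,7,"c2.png")
crop(b,255,180,340,250,9,"c3.png"); crop(b,300,265,420,390,4.7,"c4.png")
E
```

```text
(no output)
```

View pics/c1.png

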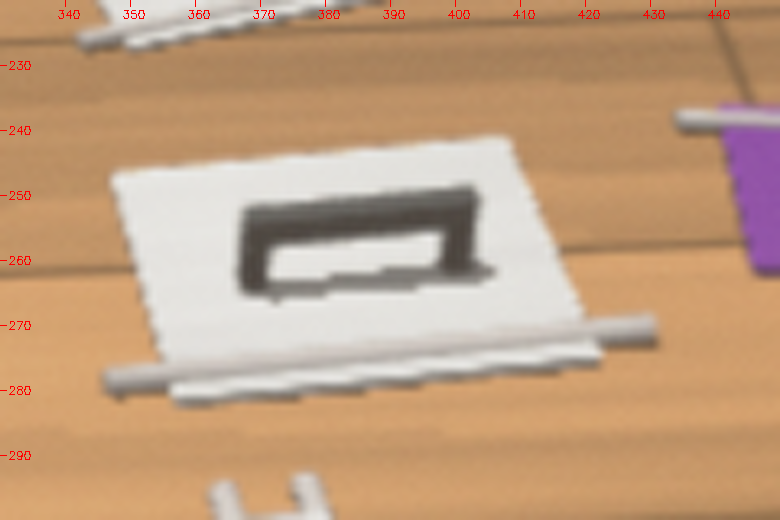

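View pics/c2.png

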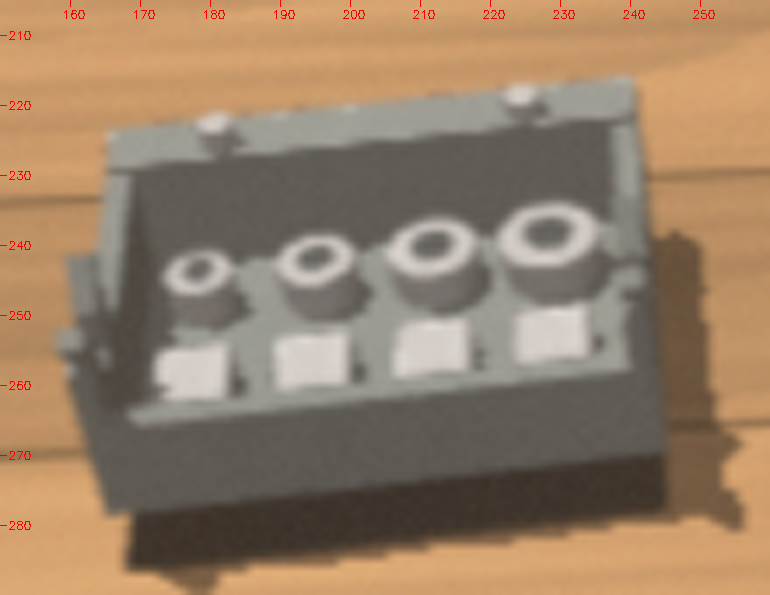

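View pics/c3.png

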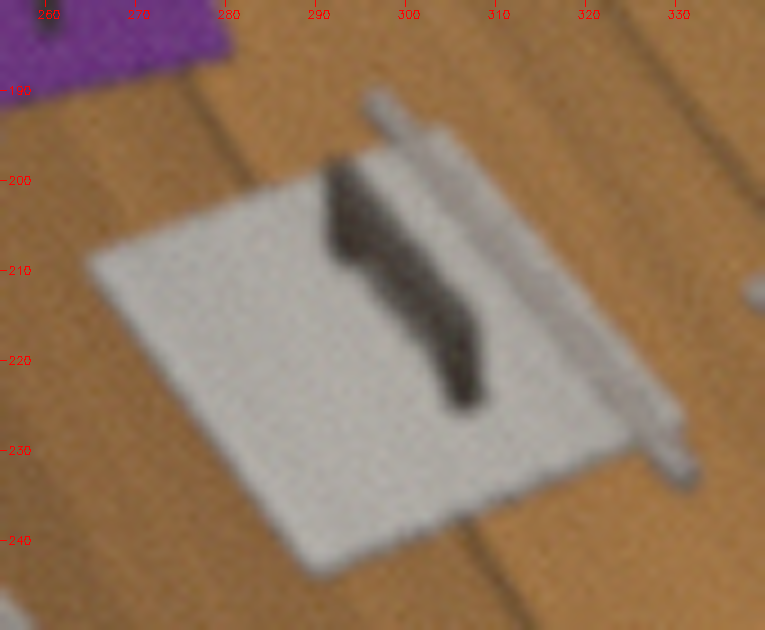

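View pics/c4.png

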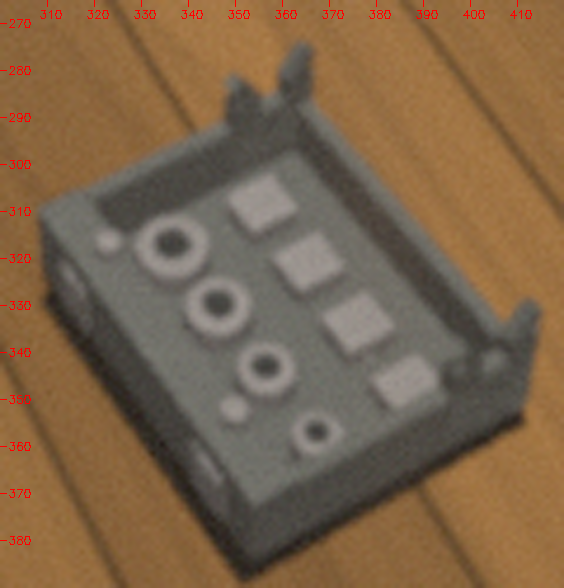

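```bash
python3 - <<'E'
from h import *
a,A=shot("scene"); b,B=shot("side")
np.set_printoptions(precision=4,suppress=True)
o=[(A,[[-60,-75,6],[-60,75,6],[60,-75,3],[60,75,3],[48,-97,5],[48,97,5]],[[347,247],[407.5,241.5],[356.5,281],[422,275.3],[346.5,278.5],[430.5,270.5]]),
(B,[[-60,75,6],[-60,-75,6],[48,97,5],[48,-97,5]],[[264.5,209],[290,243.5],[297,191],[331.5,233]])]
for oo in (o,o[:1],o[1:]):
  p,r=fit(oo,[.7,.15,0]); print("cover",p); print(r.round(1).tolist())
P0=p
o=[(A,[[-72,-87,45],[-72,87,45],[72,-87,0],[72,87,0]],[[165.5,223.5],[240,216],[165.5,278],[244.5,269.5]]),
(B,[[-72,87,45],[-72,-87,45],[72,-87,0]],[[309.5,309],[354,372],[411,355]])]
for oo in (o,o[:1],o[1:]):
  p,r=fit(oo,[.7,-.25,0],.022); print("case",p); print(r.round(1).tolist())
E
```

```text
cover [0.5479 0.2183 0.0759]
[[0.0, -0.5], [0.4, -0.6], [0.2, 1.3], [0.4, 0.4], [-0.6, 0.3], [-0.1, 0.0], [-0.1, -0.0], [-0.4, -0.0], [-0.4, 0.4], [0.1, 0.6]]
cover [0.5472 0.2184 0.075 ]
[[0.0, -0.7], [0.4, -0.8], [0.1, 1.0], [0.3, 0.2], [-0.6, 0.1], [-0.2, -0.2]]
cover [0.5488 0.2189 0.0772]
[[0.1, -0.2], [-0.1, -0.3], [-0.3, 0.2], [0.3, 0.3]]
case [ 0.5154 -0.1922  0.0869]
[[0.3, -1.0], [0.6, -0.2], [-1.6, 0.7], [-0.2, 0.9], [-1.5, 0.1], [-1.2, 1.3], [1.8, -2.5]]
case [ 0.5147 -0.1917  0.1048]
[[-0.1, -0.7], [0.2, -0.8], [-0.7, 0.9], [0.6, 0.2]]
case [ 0.5163 -0.1933  0.067 ]
[[-0.5, -0.5], [-1.6, 1.4], [2.2, -1.4]]
```

```bash
cat >> h.py <<'E'
def rot_of(yaw,pitch=0,roll=0):
    # tool y along body x, tool x along body y, z down; pitch>0: front(-x) up, i.e. rotation about body +y (x side down)
    B=R.from_euler("z",yaw)*R.from_euler("y",pitch)*R.from_euler("x",roll)
    return B*R.from_matrix(np.array([[0,1,0],[1,0,0],[0,0,-1]]).T.astype(float))
def plan(pos,rot,n,grip,maxd=40,state=None):
    s=bot.read_state(); R0=R.from_rotvec(s["tcp_rot"]); p0=s["tool_pos"]
    w=(R0.inv()*rot).as_rotvec(); d=np.array(pos)-p0
    n=max(n,int(np.ceil(np.linalg.norm(d)*1000/maxd)),int(np.ceil(np.linalg.norm(w)/.122)))
    rows=[]
    Rc=R0
    for k in range(n):
        sh=Rc.inv().apply(d/n)*1000
        rows.append("%.4g %.4g %.4g %.1f %.1f %.1f %g"%(*(w/n).round(4),*sh,grip)); Rc=Rc*R.from_rotvec(w/n)
    print("d",(d*1000).round(1),"w",w.round(3),"n",n)
    for i in range(0,n,8): print("; ".join(rows[i:i+8]))
E
python3 - <<'E'
from h import *
plan([.548,.26,.25],rot_of(.076),10,85)
E
```

```text
d [ 293.4 -365.    19.1] w [-0.     0.     1.108] n 12
-0 0 0.0923 -34.1 -18.9 -1.6 85; -0 0 0.0923 -35.7 -15.7 -1.6 85; -0 0 0.0923 -37.0 -12.4 -1.6 85; -0 0 0.0923 -38.0 -8.9 -1.6 85; -0 0 0.0923 -38.7 -5.3 -1.6 85; -0 0 0.0923 -39.0 -1.8 -1.6 85; -0 0 0.0923 -39.0 1.8 -1.6 85; -0 0 0.0923 -38.6 5.4 -1.6 85
-0 0 0.0923 -38.0 9.0 -1.6 85; -0 0 0.0923 -37.0 12.4 -1.6 85; -0 0 0.0923 -35.7 15.8 -1.6 85; -0 0 0.0923 -34.1 19.0 -1.6 85
```

Emit:
servo_tool --targets "0 0 0.092 -34 -19 -1.6 85; 0 0 0.092 -36 -16 -1.6 85; 0 0 0.092 -37 -12 -1.6 85; 0 0 0.092 -38 -9 -1.6 85; 0 0 0.092 -39 -5 -1.6 85; 0 0 0.092 -39 -2 -1.6 85; 0 0 0.092 -39 2 -1.6 85; 0 0 0.092 -39 5 -1.6 85"

```text
time: 1.02
tool_pos: [0.4496, 0.3771, 0.2426]
tcp_rot: [-1.696, -2.641, -0.003]
wrist_force: [0.7, 0.8, -0.2]
width: 0.995
```

```bash
python3 - <<'E'
from h import *
plan([.548,.26,.25],rot_of(.076),1,85)
E
```

```text
d [  98.4 -117.1    7.4] w [-0.    -0.004  0.353] n 4
-0.0001 -0.0009 0.0883 -36.9 10.2 -2.0 85; -0.0001 -0.0009 0.0883 -35.8 13.4 -1.9 85; -0.0001 -0.0009 0.0883 -34.5 16.5 -1.9 85; -0.0001 -0.0009 0.0883 -32.9 19.5 -1.9 85
```

Emit:
servo_tool --targets "0 0 0.088 -37 10 -2 85; 0 0 0.088 -36 13 -2 85; 0 0 0.088 -34.5 16.5 -2 85; 0 0 0.088 -33 19.5 -2 85; 0 0 0 0 0 0 85"

```text
time: 1.43
tool_pos: [0.5545, 0.2463, 0.2522]
tcp_rot: [2.164, 2.275, 0.007]
wrist_force: [-0.3, 0.6, -0.2]
width: 0.997
```

```bash
python3 - <<'E'
from h import *
a,A=shot("wrist"); cv2.imwrite("pics/w1.png",a[:,:,::-1])
print(A[1][:3,3])
P=[[-60,-75,6],[-60,75,6],[60,-75,6],[60,75,6],[48,-97,5],[48,97,5],[3,-42,40],[3,42,40],[13,-42,40],[13,42,40]]
print(proj(A,body([.5479,.2183,.0759],P)).round(1).tolist())
plan([.517,-.155,.27],rot_of(.085),1,85)
E
```

```text
[0.54841986 0.3302386  0.39374021]
[[264.7, 284.6], [253.5, 151.4], [369.0, 282.1], [371.3, 148.2], [358.3, 299.0], [359.6, 125.9], [318.4, 268.7], [316.0, 188.3], [328.1, 268.5], [326.4, 188.1]]
d [ -35.7 -403.4   18.1] w [ 0.002 -0.004 -0.032] n 11
0.0002 -0.0003 -0.0029 -36.4 -5.2 -1.8 85; 0.0002 -0.0003 -0.0029 -36.4 -5.3 -1.8 85; 0.0002 -0.0003 -0.0029 -36.4 -5.4 -1.8 85; 0.0002 -0.0003 -0.0029 -36.4 -5.5 -1.7 85; 0.0002 -0.0003 -0.0029 -36.4 -5.6 -1.7 85; 0.0002 -0.0003 -0.0029 -36.4 -5.7 -1.7 85; 0.0002 -0.0003 -0.0029 -36.3 -5.8 -1.7 85; 0.0002 -0.0003 -0.0029 -36.3 -5.9 -1.7 85
0.0002 -0.0003 -0.0029 -36.3 -6.0 -1.7 85; 0.0002 -0.0003 -0.0029 -36.3 -6.1 -1.7 85; 0.0002 -0.0003 -0.0029 -36.3 -6.2 -1.7 85
```

View pics/w1.png

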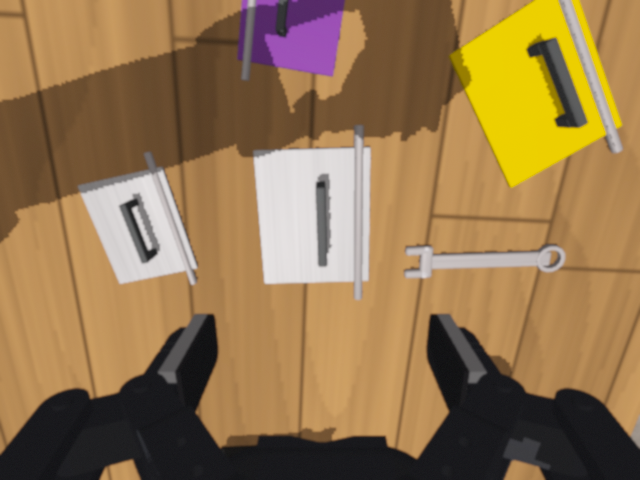

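The larger white cover lies at x 254–371, y 148–284 px with its pin on the right. My projected corners agree with it to 1 px. Now I'll look at the case.

Emit:
servo_tool --targets "0 0 -0.003 -36.5 -5.3 -1.8 85; 0 0 -0.003 -36.5 -5.3 -1.8 85; 0 0 -0.003 -36.5 -5.4 -1.8 85; 0 0 -0.003 -36.5 -5.5 -1.8 85; 0 0 -0.003 -36.5 -5.6 -1.8 85; 0 0 -0.003 -36.5 -5.7 -1.8 85; 0 0 -0.003 -36.5 -5.8 -1.8 85; 0 0 -0.003 -36.5 -6 -1.8 85"

```text
time: 2.15
tool_pos: [0.5252, -0.0424, 0.2631]
tcp_rot: [-2.099, -2.327, -0.015]
wrist_force: [0.4, 0.7, -0.7]
width: 0.998
```

Emit:
servo_tool --targets "0 0 -0.003 -36.5 -6 -1.8 85; 0 0 -0.003 -36.5 -6 -1.8 85; 0 0 -0.003 -36.5 -6 -1.8 85; 0 0 0 0 0 0 85"

```text
time: 2.48
tool_pos: [0.5172, -0.1586, 0.2681]
tcp_rot: [-2.084, -2.344, -0.015]
wrist_force: [-0.0, -0.0, 0.9]
width: 0.993
```

```bash
python3 - <<'E'
from h import *
a,A=shot("wrist"); cv2.imwrite("pics/w2.png",a[:,:,::-1])
np.savez("w2.npz",a=a,K=A[0],W=A[1])
print(A[1][:3,3], bot.read_state()["tool_pos"])
E
```

```text
[ 0.50572384 -0.07641673  0.41045993] [ 0.51728713 -0.15592796  0.26795822]
```

View pics/w2.png

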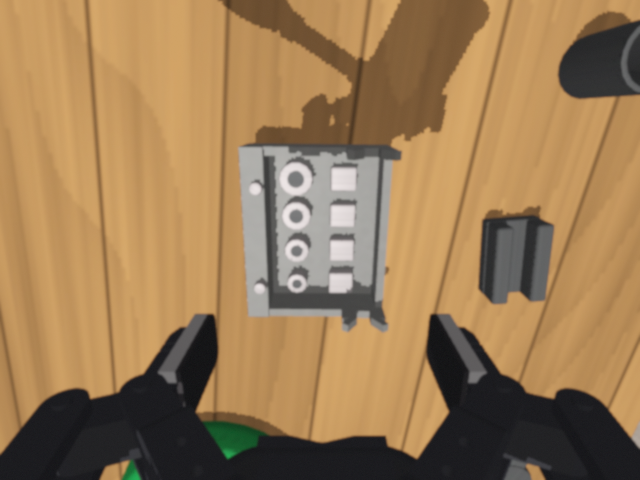

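```bash
python3 - <<'E'
from h import *
z=np.load("w2.npz"); a=z["a"]; A=(z["K"],z["W"])
crop(a,230,135,330,235,6,"d1.png");crop(a,310,135,410,235,6,"d2.png")
crop(a,230,240,330,340,6,"d3.png");crop(a,310,240,410,340,6,"d4.png")
print(proj(A,body([.5154,-.1922,.087],[[-72,87,45],[-50,87,45],[-72,-87,45],[-50,-87,45],[-57,50,54],[-57,-50,54]],.022)).round(1).tolist())
E
cd pics; python3 -c "
import cv2,numpy as np
f=[cv2.resize(cv2.imread(f'd{i}.png'),(400,400)) if 0 else cv2.imread(f'd{i}.png') for i in (1,2,3,4)]
"
```

```text
[[239.0, 146.9], [263.5, 147.6], [245.7, 317.5], [266.8, 318.0], [255.2, 190.1], [257.8, 289.7]]
```

View pics/d1.png

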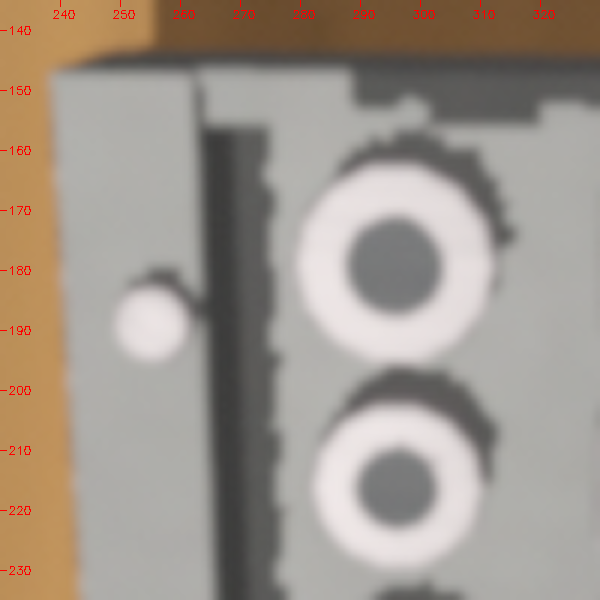

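View pics/d2.png

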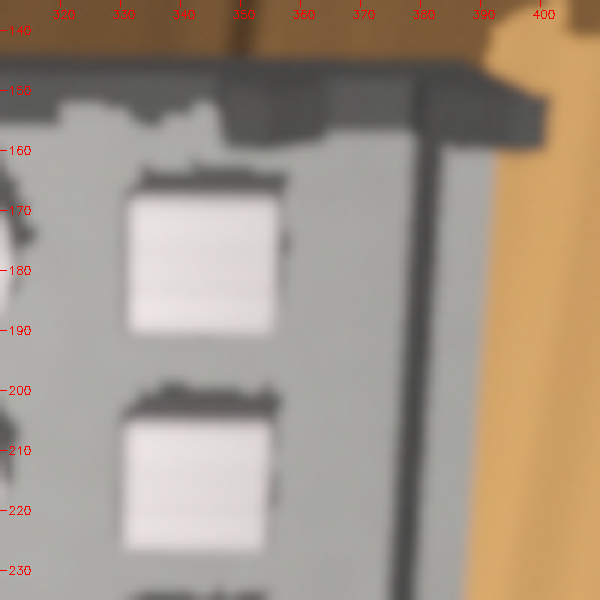

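View pics/d3.png

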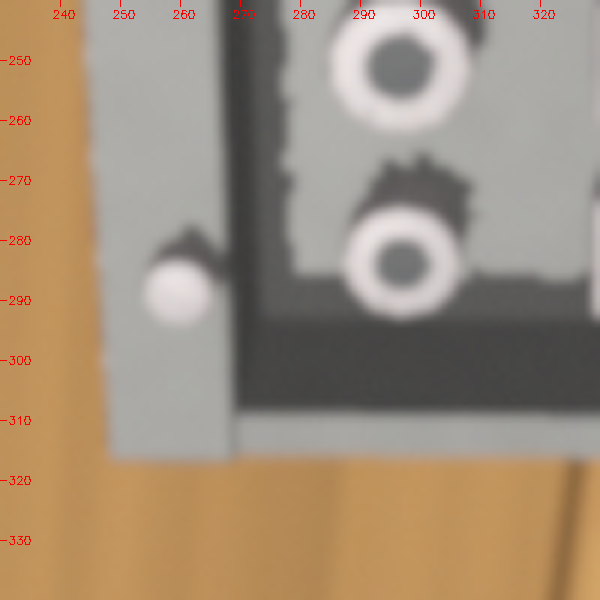

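View pics/d4.png

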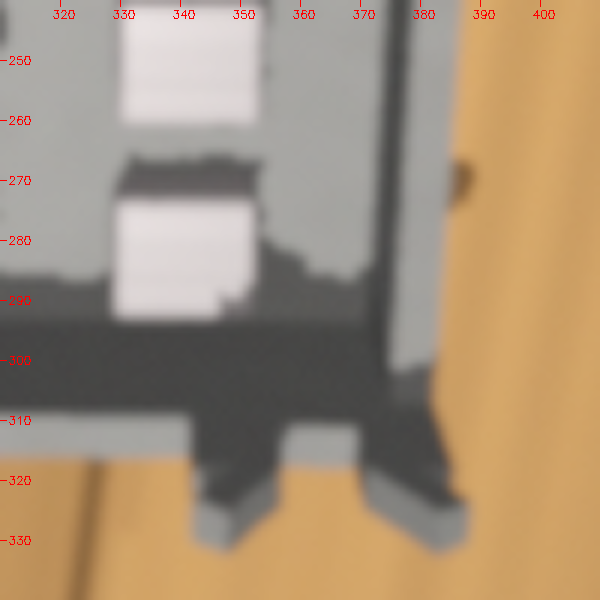

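```bash
python3 - <<'E'
from h import *
np.set_printoptions(precision=4,suppress=True)
z=np.load("w2.npz"); W=(z["K"],z["W"])
a,A=shot("scene"); b,B=shot("side")
w=[(W,[[-72,87,45],[-72,-87,45],[-50,-87,45],[-50,87,45],[41,-79,45],[55,-79,45],[55,-87,45],[41,-87,45]],[[238,147.3],[248,316.5],[268.5,316.5],[262.2,147],[356.8,311],[370,311],[370,317.5],[356.3,317.5]])]
o=[(A,[[-72,-87,45],[-72,87,45],[72,-87,0],[72,87,0]],[[165.5,223.5],[240,216],[165.5,278],[244.5,269.5]]),
(B,[[-72,87,45],[-72,-87,45]],[[309.5,309],[354,372]])]
for oo in (w,w+o):
  p,r=fit(oo,[.52,-.19,.08],.022); print(p,r.round(1).tolist())
# studs: triangulated height from wrist for each stud
p,_=fit(w,[.52,-.19,.08],.022)
for y,uv in ((50,(255.2,189.0)),(-50,(259.7,288.5))):
  for h in (5,7,9,12): print(y,h,proj(W,body(p,[[-57,y,45+h]],.022)).round(1))
E
```

```text
[ 0.516  -0.19    0.1095] [[-0.3, -1.0], [0.4, 0.7], [0.9, 0.8], [0.0, -0.5], [-0.3, -0.0], [-0.1, 0.0], [-0.5, 0.3], [-0.1, 0.2]]
[ 0.5161 -0.1902  0.108 ] [[-0.0, -0.9], [0.4, 0.7], [0.9, 0.9], [0.3, -0.4], [-0.3, 0.2], [-0.1, 0.3], [-0.5, 0.5], [-0.1, 0.4], [0.4, -0.3], [0.7, -0.5], [-0.1, 1.4], [1.3, 0.5], [-2.0, 0.2], [0.0, 0.4]]
50 5 [[255.5 188.3]]
50 7 [[255.1 188.8]]
50 9 [[254.8 189.2]]
50 12 [[254.2 189.8]]
-50 5 [[260.4 287.3]]
-50 7 [[260.1 288.2]]
-50 9 [[259.8 289. ]]
-50 12 [[259.3 290.4]]
```

```bash
cat >> h.py <<'E'
COV=[.548,.2183,.076]; CASE=[.516,-.190,.1093]
E
python3 - <<'E'
from h import *
t=body(COV,[[8,0,0]])[0]; print(t)
plan([t[0],t[1],.11],rot_of(.076),1,50)
E
```

```text
[0.55597691 0.21890741 0.        ]
d [  38.5  372.1 -157.6] w [ 0.003 -0.015  0.044] n 11
0.0003 -0.0013 0.004 33.0 7.5 14.8 50; 0.0003 -0.0013 0.004 33.0 7.3 14.8 50; 0.0003 -0.0013 0.004 33.1 7.2 14.7 50; 0.0003 -0.0013 0.004 33.1 7.1 14.7 50; 0.0003 -0.0013 0.004 33.1 7.0 14.7 50; 0.0003 -0.0013 0.004 33.2 6.8 14.6 50; 0.0003 -0.0013 0.004 33.2 6.7 14.6 50; 0.0003 -0.0013 0.004 33.3 6.6 14.5 50
0.0003 -0.0013 0.004 33.3 6.4 14.5 50; 0.0003 -0.0013 0.004 33.4 6.3 14.4 50; 0.0003 -0.0013 0.004 33.4 6.2 14.4 50
```

Emit:
servo_tool --targets "0 -0.001 0.004 33 7.5 14.8 50; 0 -0.001 0.004 33 7.3 14.8 50; 0 -0.001 0.004 33 7.2 14.7 50; 0 -0.001 0.004 33 7 14.7 50; 0 -0.001 0.004 33 7 14.7 50; 0 -0.001 0.004 33 7 14.6 50; 0 -0.001 0.004 33 7 14.6 50; 0 -0.001 0.004 33 6.6 14.5 50"

```text
time: 3.3
tool_pos: [0.5465, 0.1374, 0.1541]
tcp_rot: [2.109, 2.322, 0.023]
wrist_force: [1.2, -0.3, -0.4]
width: 0.589
```

Emit:
servo_tool --targets "0 -0.001 0.004 33 6.5 14.5 50; 0 -0.001 0.004 33 6.5 14.5 50; 0 -0.001 0.004 33 6.5 14.5 50; 0 0 0 0 0 0 50"

```text
time: 3.63
tool_pos: [0.549, 0.2584, 0.1063]
tcp_rot: [2.105, 2.33, 0.019]
wrist_force: [-0.4, 0.3, -1.0]
width: 0.589
```

```bash
python3 - <<'E'
from h import *
t=body(COV,[[8,0,0]])[0]
plan([t[0],t[1],.014],rot_of(.076),4,50,)
a,A=shot("wrist"); cv2.imwrite("pics/w3.png",a[:,:,::-1])
print(proj(A,body(COV,[[3,-42,40],[3,42,40],[13,-42,40],[13,42,40]])).round(1).tolist(),proj(A,[bot.read_state()["tool_pos"]]))
E
```

```text
d [  7.  -39.5 -92.3] w [ 0.01  -0.007  0.025] n 4
0.0025 -0.0018 0.0062 -10.2 0.5 23.0 50; 0.0025 -0.0018 0.0062 -10.1 0.6 23.0 50; 0.0025 -0.0018 0.0062 -10.1 0.8 23.1 50; 0.0025 -0.0018 0.0062 -10.0 0.9 23.1 50
[[318.2, 372.8], [321.3, 256.6], [333.0, 373.0], [337.9, 257.0]] [[324.23146732 321.50977706]]
```

View pics/w3.png

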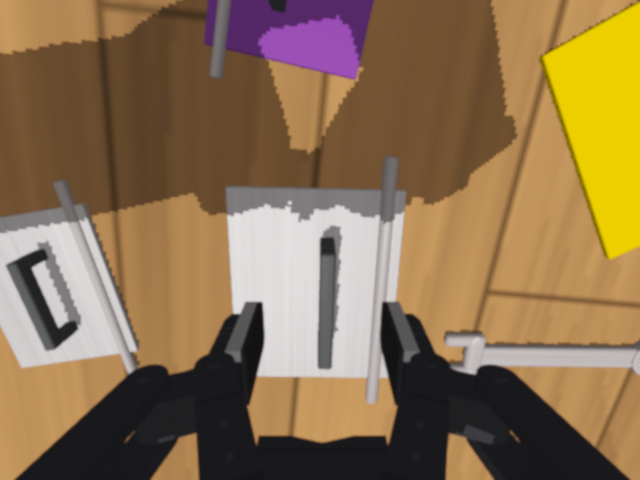

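Emit:
servo_tool --targets "0.003 -0.002 0.006 -13 0.6 8 36; 0.003 -0.002 0.006 -12 0.7 8 36; 0.003 -0.002 0.006 -10 0.8 8 36; 0 0 0.004 -2 0 2 36; 0 0 0 0 0 0 36"

```text
time: 4.1
tool_pos: [0.5528, 0.217, 0.0796]
tcp_rot: [2.126, 2.311, -0.003]
wrist_force: [0.6, -0.1, -0.7]
width: 0.417
```

```bash
python3 - <<'E'
from h import *
t=body(COV,[[8,0,0]])[0]
plan([t[0],t[1],.014],rot_of(.076),4,36)
E
```

```text
d [  3.2   1.9 -65.6] w [-0.     0.002  0.007] n 4
-0.0001 0.0005 0.0018 0.4 0.8 16.4 36; -0.0001 0.0005 0.0018 0.4 0.8 16.4 36; -0.0001 0.0005 0.0018 0.4 0.8 16.4 36; -0.0001 0.0005 0.0018 0.4 0.8 16.4 36
```

Emit:
servo_tool --targets "0 0 0.003 0.5 1.5 12 36; 0 0 0.002 0.5 1 12 36; 0 0 0.002 0.5 0.8 12 36; 0 0 0 0 0 12 36; 0 0 0 0 0 8 36; 0 0 0 0 0 3 36; 0 0 0 0 0 0 36"

```text
time: 4.68
tool_pos: [0.557, 0.2149, 0.0142]
tcp_rot: [2.144, 2.295, -0.002]
wrist_force: [-0.9, 0.2, 0.4]
width: 0.422
```

```bash
python3 - <<'E'
from h import *
t=body(COV,[[8,0,0]])[0]
plan([t[0],t[1],.014],rot_of(.076),1,36)
E
```

```text
d [-1.   4.  -0.2] w [-0.001  0.002 -0.008] n 1
-0.0006 0.0017 -0.0077 4.1 -0.7 0.2 36
```

Emit:
servo_tool --targets "0 0.002 -0.008 4 -0.7 0.3 36; 0 0 0 0 0 0 20; 0 0 0 0 0 0 5; 0 0 0 0 0 0 5; 0 0 0 0 0 0 5; 0 0 0 0 0 0 5; 0 0 0 0 0 0 5" --newtons 80

```text
time: 5.27
tool_pos: [0.5553, 0.2201, 0.0135]
tcp_rot: [-2.131, -2.307, 0.001]
wrist_force: [1.6, 0.4, -2.4]
width: 0.102
```

```bash
python3 - <<'E'
from h import *
s=bot.read_state();print(s["tool_pos"],s["tcp_rot"],s["wrist_force"],s["width"]*85.4)
Rm=R.from_rotvec(s["tcp_rot"]);print(Rm.as_matrix().round(3))
a,A=shot("wrist"); cv2.imwrite("pics/w4.png",a[:,:,::-1])
E
```

```text
[0.55525917 0.22013892 0.01353183] [-2.13128897e+00 -2.30662115e+00  9.66267308e-04] [ 1.59545087  0.39814446 -2.42695012] 8.707039329552048
[[-0.079  0.997 -0.001]
 [ 0.997  0.079  0.   ]
 [ 0.    -0.001 -1.   ]]
```

View pics/w4.png

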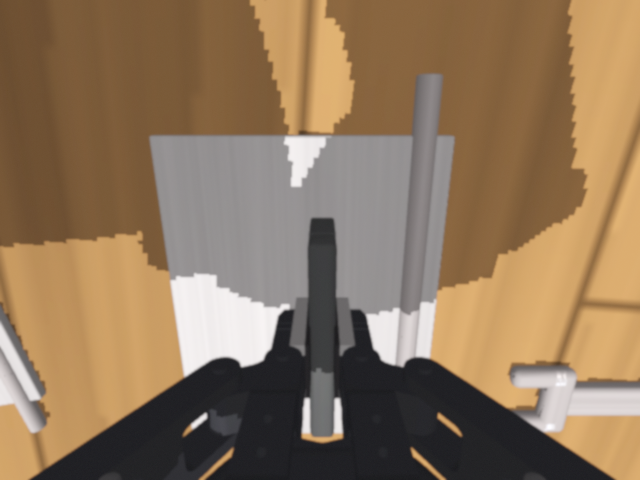

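```bash
cat >> h.py <<'E'
G=np.array([8,1.3,13.5])  # TCP in cover frame
def tcp_for_pin(zpin_case_mm,pitch,dx=0,dy=0,roll=0):
    pin=body(CASE,[[48+dx,dy,zpin_case_mm]],.022)[0]
    B=R.from_euler("z",CASE[2])*R.from_euler("y",pitch)*R.from_euler("x",roll)
    return pin+B.apply((G-[48,0,5])/1000), rot_of(CASE[2],pitch,roll)
def pinnow():
    s=bot.read_state(); Rt=R.from_rotvec(s["tcp_rot"])
    B=(Rt*R.from_matrix(np.array([[0,1,0],[1,0,0],[0,0,-1]]).astype(float)))
    q=lambda P:(R.from_euler("z",-CASE[2]).apply(s["tool_pos"]+B.apply((np.array(P)-G)/1000)-[CASE[0],CASE[1],.022])*1000).round(1)
    print("t",s["time"].__round__(2),"pinL",q([48,83,5]),"pinR",q([48,-83,5]),"frL",q([-58,70,0]),"frR",q([-58,-70,0]),"F",s["wrist_force"].round(1),"M",s["torque"].round(2),"w",round(s["width"]*85.4,1))
    return s
E
python3 - <<'E'
from h import *
pinnow()
s=bot.read_state()["tool_pos"]
plan([s[0],s[1],.12],R.from_rotvec(bot.read_state()["tcp_rot"]),5,5)
E
```

```text
t 5.32 pinL [126.2 483.9 -17. ] pinR [121.2 317.9 -17. ] frL [ 19.9 474.1 -21.8] frR [ 15.6 334.2 -21.9] F [ 1.8  0.3 -2.6] M [ 0.06 -0.1   0.02] w 8.6
d [  0.    0.  106.5] w [0. 0. 0.] n 5
0 0 0 0.0 -0.0 -21.3 5; 0 0 0 0.0 -0.0 -21.3 5; 0 0 0 0.0 -0.0 -21.3 5; 0 0 0 0.0 -0.0 -21.3 5; 0 0 0 0.0 -0.0 -21.3 5
```

Emit:
servo_tool --targets "0 0 0 0 0 -6 5; 0 0 0 0 0 -12 5; 0 0 0 0 0 -18 5; 0 0 0 0 0 -20 5; 0 0 0 0 0 -20 5; 0 0 0 0 0 -15 5; 0 0 0 0 0 -8 5; 0 0 0 0 0 0 5"

```text
time: 5.98
tool_pos: [0.5525, 0.2189, 0.1193]
tcp_rot: [-2.13, -2.304, 0.009]
wrist_force: [0.5, 1.4, -4.4]
width: 0.098
```

```bash
python3 - <<'E'
from h import *
pinnow()
a,A=shot("wrist"); cv2.imwrite("pics/w5.png",a[:,:,::-1])
p,r=tcp_for_pin(100,0.); p[2]=.19
plan(p,r,12,5)
E
```

```text
t 5.98 pinL [123.4 482.9  88.4] pinR [118.2 316.9  88.6] frL [ 17.  473.1  84.2] frR [ 12.7 333.2  84.3] F [ 0.5  1.4 -4.4] M [-0.01 -0.05  0.02] w 8.4
d [ -28.6 -406.7   71.4] w [-0.007  0.001 -0.031] n 12
-0.0006 0.0001 -0.0026 -33.6 -5.1 -5.9 5; -0.0006 0.0001 -0.0026 -33.6 -5.2 -5.9 5; -0.0006 0.0001 -0.0026 -33.6 -5.2 -5.9 5; -0.0006 0.0001 -0.0026 -33.6 -5.3 -5.9 5; -0.0006 0.0001 -0.0026 -33.5 -5.4 -5.9 5; -0.0006 0.0001 -0.0026 -33.5 -5.5 -5.9 5; -0.0006 0.0001 -0.0026 -33.5 -5.6 -5.9 5; -0.0006 0.0001 -0.0026 -33.5 -5.7 -5.9 5
-0.0006 0.0001 -0.0026 -33.5 -5.7 -5.9 5; -0.0006 0.0001 -0.0026 -33.5 -5.8 -5.9 5; -0.0006 0.0001 -0.0026 -33.5 -5.9 -5.9 5; -0.0006 0.0001 -0.0026 -33.4 -6.0 -5.9 5
```

View pics/w5.png

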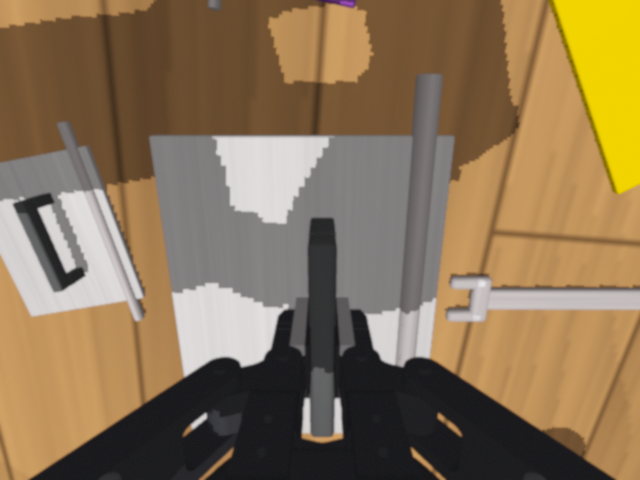

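Emit:
servo_tool --targets "0 0 -0.003 -12 -2 -6 5; 0 0 -0.003 -20 -3 -8 5; 0 0 -0.003 -28 -4.5 -8 5; 0 0 -0.003 -30 -5 -8 5; 0 0 -0.003 -30 -5 -8 5; 0 0 -0.003 -30 -5 -8 5; 0 0 -0.003 -30 -5 -8 5; 0 0 -0.003 -30 -5 -6 5"

```text
time: 6.7
tool_pos: [0.5291, -0.0002, 0.1722]
tcp_rot: [-2.079, -2.333, 0.031]
wrist_force: [0.4, 0.3, -3.4]
width: 0.098
```

Emit:
servo_tool --targets "0 0 -0.002 -30 -5 0 5; 0 0 -0.002 -30 -5 0 5; 0 0 0 -30 -5 0 5; 0 0 0 -26 -4.5 0 5; 0 0 0 -20 -3 0 5; 0 0 0 -14 -2 0 5; 0 0 0 -8 -1 0 5; 0 0 0 0 0 0 5"

```text
time: 7.37
tool_pos: [0.5112, -0.1774, 0.1672]
tcp_rot: [-2.076, -2.323, 0.046]
wrist_force: [0.7, 0.9, -4.6]
width: 0.102
```

```bash
python3 - <<'E'
from h import *
pinnow()
p,r=tcp_for_pin(92,.15)
plan(p,r,5,5)
E
```

```text
t 7.37 pinL [ 36.   94.8 135.1] pinR [ 36.5 -71.2 135.2] frL [-70.1  81.5 134.3] frR [-69.7 -58.5 134.3] F [ 0.7  0.9 -4.6] M [ 0.05 -0.1   0.03] w 8.7
d [ 14.3 -10.2 -38.8] w [0.111 0.001 0.003] n 5
0.0221 0.0001 0.0006 -2.3 2.9 7.7 5; 0.0221 0.0001 0.0006 -2.3 3.1 7.6 5; 0.0221 0.0001 0.0006 -2.3 3.3 7.5 5; 0.0221 0.0001 0.0006 -2.3 3.4 7.4 5; 0.0221 0.0001 0.0006 -2.3 3.6 7.4 5
```

Emit:
servo_tool --targets "0.022 0 0.001 -2.3 3 6 5; 0.022 0 0 -2.3 3 7 5; 0.022 0 0 -2.3 3.3 7 5; 0.022 0 0 -2.3 3.5 7 5; 0.022 0 0 -2.3 3.5 6 5; 0 0 0 0 0 3 5; 0 0 0 0 0 0 5"

```text
time: 7.95
tool_pos: [0.5236, -0.1829, 0.124]
tcp_rot: [-2.014, -2.257, 0.177]
wrist_force: [-1.4, -0.3, -3.6]
width: 0.1
```

```bash
python3 - <<'E'
from h import *
pinnow()
p,r=tcp_for_pin(88,.15)
plan(p,r,3,5)
b,B=shot("side");crop(b,290,200,450,390,3.1,"e1.png")
a,A=shot("scene");crop(a,140,150,290,300,4,"e2.png")
b,B=shot("wrist");cv2.imwrite("pics/e3.png",b[:,:,::-1])
E
```

```text
t 7.95 pinL [46.2 88.2 87.6] pinR [ 46.8 -77.8  86.7] frL [-59.2  74.7  99.6] frR [-58.7 -65.3  98.8] F [-1.4 -0.3 -3.6] M [-0.01 -0.2   0.05] w 8.5
d [ 1.9 -4.8  0.4] w [-0.011 -0.005  0.005] n 3
-0.0037 -0.0016 0.0016 -1.6 0.4 -0.2 5; -0.0037 -0.0016 0.0016 -1.6 0.4 -0.2 5; -0.0037 -0.0016 0.0016 -1.6 0.4 -0.2 5
```

View pics/e1.png

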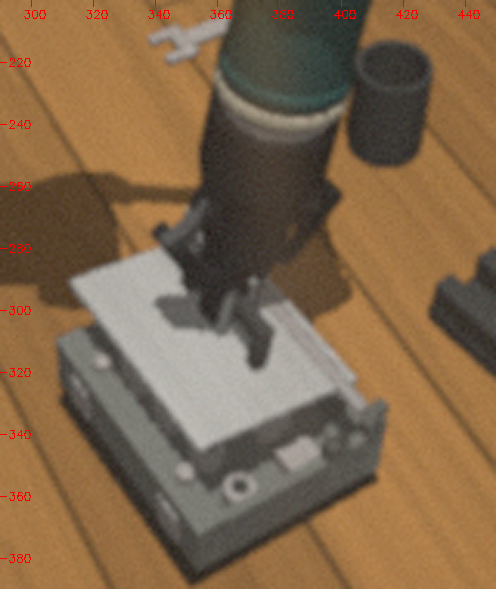

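View pics/e2.png

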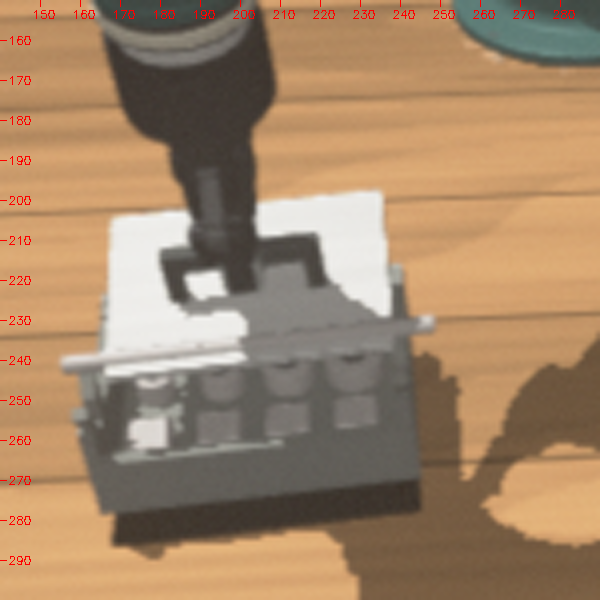

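View pics/e3.png

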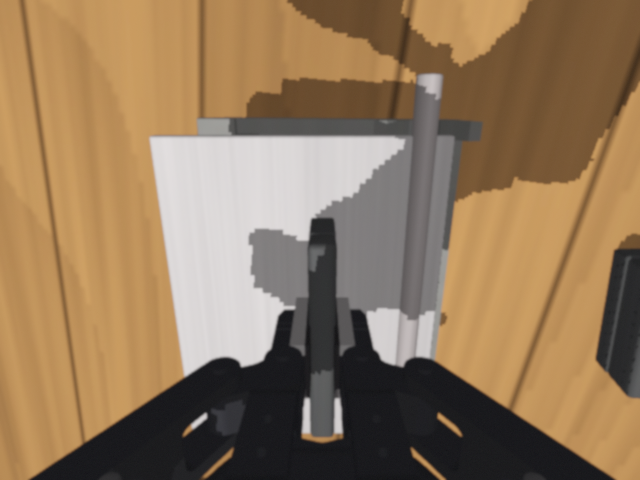

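Emit:
servo_tool --targets "-0.003 -0.0016 0.002 -1.6 0.5 0 5; -0.003 -0.0016 0.002 -1.6 0.4 0 5; -0.003 -0.0016 0.001 -1.6 0.4 0 5; 0 0 0 0 0 0 5"

```text
time: 8.43
tool_pos: [0.5262, -0.1884, 0.1274]
tcp_rot: [-2.032, -2.264, 0.169]
wrist_force: [-0.2, -0.2, -3.6]
width: 0.101
```

```bash
python3 - <<'E'
from h import *
pinnow()
p,r=tcp_for_pin(70,.15)
plan(p,r,6,5)
E
```

```text
t 8.43 pinL [48.7 82.1 90.9] pinR [ 48.6 -83.9  91.4] frL [-56.9  69.2 101.4] frR [-57.  -70.8 101.8] F [-0.2 -0.2 -3.6] M [ 0.   -0.13 -0.02] w 8.6
d [ -0.7   0.8 -21. ] w [ 0.004  0.003 -0.001] n 6
0.0007 0.0005 -0.0002 0.2 0.4 3.5 5; 0.0007 0.0005 -0.0002 0.2 0.4 3.5 5; 0.0007 0.0005 -0.0002 0.2 0.4 3.5 5; 0.0007 0.0005 -0.0002 0.1 0.4 3.5 5; 0.0007 0.0005 -0.0002 0.1 0.4 3.5 5; 0.0007 0.0005 -0.0002 0.1 0.4 3.5 5
```

Emit:
servo_tool --targets "0.001 0.0005 0 0.2 0.4 3.5 5; 0.001 0.0005 0 0.2 0.4 3.5 5; 0.001 0.0005 0 0.2 0.4 3.5 5; 0.001 0.0005 0 0.1 0.4 3.5 5; 0 0 0 0.1 0.4 3.5 5; 0 0 0 0 0.3 2 5; 0 0 0 0 0 0 5"

```text
time: 9.02
tool_pos: [0.5253, -0.1882, 0.1062]
tcp_rot: [-2.031, -2.26, 0.17]
wrist_force: [-0.6, -0.3, -3.8]
width: 0.1
```

```bash
python3 - <<'E'
from h import *
pinnow()
p,r=tcp_for_pin(58,.15)
plan(p,r,4,5)
b,B=shot("side");crop(b,290,200,450,390,3.1,"f1.png")
print(proj(B,body(CASE,[[48,83,45],[48,-83,45],[48,-83,58]],.022)).round(1))
a,A=shot("scene");crop(a,140,190,270,290,6,"f2.png")
E
```

```text
t 9.02 pinL [47.9 82.3 69.8] pinR [ 47.5 -83.7  70. ] frL [-57.7  69.6  80.6] frR [-58.  -70.4  80.8] F [-0.6 -0.3 -3.8] M [ 0.01 -0.13 -0.04] w 8.5
d [  0.3   0.6 -11.9] w [ 0.001  0.001 -0.003] n 4
0.0002 0.0003 -0.0007 0.1 0.5 2.9 5; 0.0002 0.0003 -0.0007 0.1 0.5 2.9 5; 0.0002 0.0003 -0.0007 0.1 0.5 2.9 5; 0.0002 0.0003 -0.0007 0.1 0.5 2.9 5
[[356.7 286.5]
 [404.  341.9]
 [404.6 338. ]]
```

View pics/f1.png

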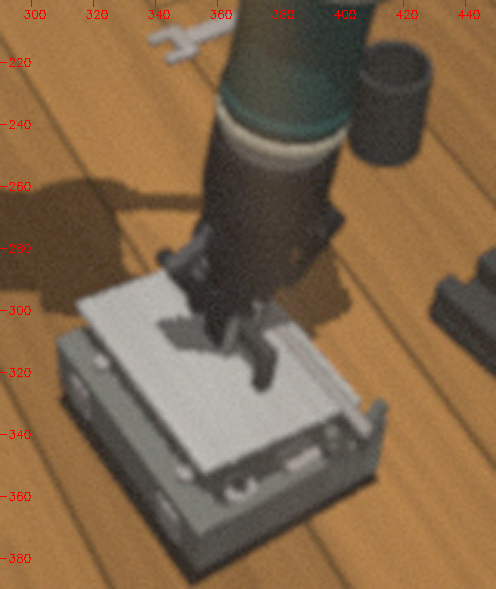

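View pics/f2.png

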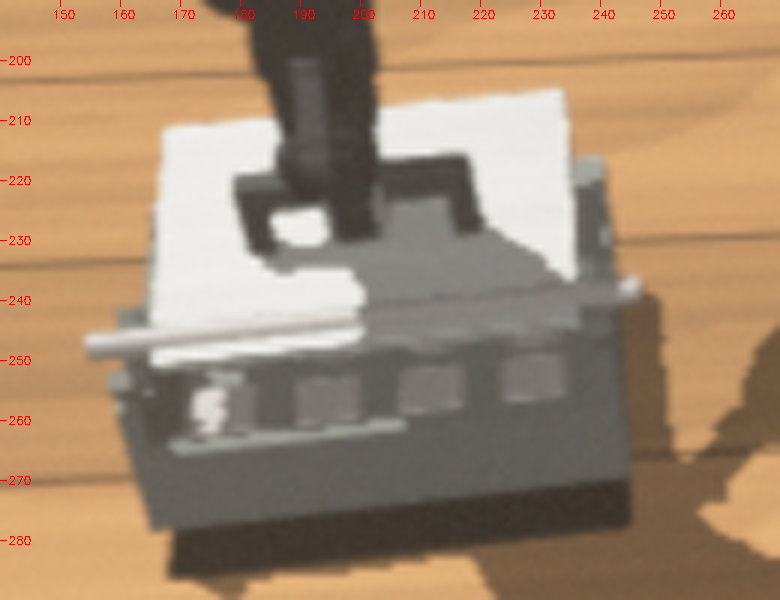

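Emit:
servo_tool --targets "0 0 -0.001 0.1 0.5 3 5; 0 0 -0.001 0.1 0.5 3 5; 0 0 -0.001 0.1 0.5 3 5; 0 0 0 0.1 0.4 2 5; 0 0 0 0 0 0 5"

```text
time: 9.53
tool_pos: [0.5264, -0.188, 0.095]
tcp_rot: [-2.028, -2.265, 0.169]
wrist_force: [0.7, 0.5, -3.9]
width: 0.099
```

```bash
python3 - <<'E'
from h import *
pinnow()
p,r=tcp_for_pin(50,.15)
plan(p,r,4,5)
E
```

```text
t 9.53 pinL [48.8 82.6 58.6] pinR [ 48.9 -83.4  58.9] frL [-56.8  69.5  69.2] frR [-56.7 -70.5  69.5] F [ 0.7  0.5 -3.9] M [ 0.03 -0.18  0.08] w 8.5
d [-0.8  0.4 -8.6] w [0.003 0.002 0.001] n 4
0.0007 0.0005 0.0002 0.1 0.1 2.2 5; 0.0007 0.0005 0.0002 0.1 0.1 2.2 5; 0.0007 0.0005 0.0002 0.1 0.1 2.2 5; 0.0007 0.0005 0.0002 0.1 0.1 2.2 5
```

Emit:
servo_tool --targets "0 0 0 0.1 0 2 5; 0 0 0 0.1 0 2 5; 0 0 0 0.1 0 1.5 5; 0 0 0 0 0 0 5"

```text
time: 9.87
tool_pos: [0.5255, -0.1877, 0.0889]
tcp_rot: [-2.028, -2.265, 0.169]
wrist_force: [-0.1, 0.1, -4.0]
width: 0.102
```

```bash
python3 - <<'E'
from h import *
pinnow()
E
```

```text
t 9.87 pinL [47.9 82.9 52.5] pinR [ 48.1 -83.1  52.8] frL [-57.7  69.8  63.1] frR [-57.5 -70.2  63.4] F [-0.1  0.1 -4. ] M [ 0.01 -0.25 -0.04] w 8.7
```

Emit:
servo_tool --targets "0 0 0 0 0 1 5; 0 0 0 0 0 1 5; 0 0 0 0 0 0 5"

```text
time: 10.12
tool_pos: [0.5252, -0.1878, 0.0868]
tcp_rot: [-2.028, -2.265, 0.169]
wrist_force: [0.1, -0.2, -4.7]
width: 0.097
```

Emit:
servo_tool --targets "0 0 0 0 0 1 5; 0 0 0 0 0 0 5"

```text
time: 10.28
tool_pos: [0.5253, -0.188, 0.0861]
tcp_rot: [-2.028, -2.265, 0.169]
wrist_force: [0.5, -0.6, -4.0]
width: 0.099
```

```bash
python3 - <<'E'
from h import *
pinnow()
E
```

```text
t 10.28 pinL [47.7 82.7 49.6] pinR [ 47.8 -83.3  50. ] frL [-57.9  69.6  60.2] frR [-57.8 -70.4  60.5] F [ 0.5 -0.6 -4. ] M [ 0.05 -0.19 -0.03] w 8.4
```

Emit:
servo_tool --targets "0 0 0 0 0 1 5; 0 0 0 0 0 0 5"

```text
time: 10.45
tool_pos: [0.5254, -0.1881, 0.0857]
tcp_rot: [-2.029, -2.266, 0.169]
wrist_force: [-0.9, 0.2, -3.0]
width: 0.098
```

Emit:
servo_tool --targets "0 0 0 0 0 1 5; 0 0 0 0 0 0 5"

```text
time: 10.62
tool_pos: [0.5255, -0.1882, 0.0853]
tcp_rot: [-2.029, -2.266, 0.168]
wrist_force: [-0.6, -0.1, -1.7]
width: 0.094
```

```bash
python3 - <<'E'
from h import *
pinnow()
E
```

```text
t 10.62 pinL [47.9 82.5 48.9] pinR [ 48.  -83.5  49.3] frL [-57.7  69.4  59.4] frR [-57.6 -70.6  59.7] F [-0.6 -0.1 -1.7] M [ 0.14 -0.08 -0.03] w 8.0
```

Emit:
servo_tool --targets "0 0 0 0 0 1.5 5; 0 0 0 0 0 0 5"

```text
time: 10.78
tool_pos: [0.5255, -0.1882, 0.0845]
tcp_rot: [-2.029, -2.266, 0.168]
wrist_force: [-1.2, 1.1, 0.3]
width: 0.1
```

Emit:
servo_tool --targets "0 0 0 0 0 1.5 5; 0 0 0 0 0 0 5"

```text
time: 10.95
tool_pos: [0.5255, -0.1883, 0.0839]
tcp_rot: [-2.03, -2.267, 0.168]
wrist_force: [-1.3, 0.7, -0.2]
width: 0.102
```

```bash
python3 - <<'E'
from h import *
pinnow()
b,B=shot("side");crop(b,330,250,430,370,5,"g1.png")
a,A=shot("scene");crop(a,140,190,270,290,6,"g2.png")
for z in (45,50):print(proj(B,body(CASE,[[48,97,z],[48,-97,z]],.022)).round(1).tolist(),proj(A,body(CASE,[[48,97,z],[48,-97,z]],.022)).round(1).tolist())
E
```

```text
t 10.95 pinL [47.9 82.4 47.4] pinR [ 48.  -83.6  47.9] frL [-57.7  69.3  57.8] frR [-57.6 -70.7  58.2] F [-1.3  0.7 -0.2] M [0.21 0.05 0.06] w 8.7
[[353.1, 282.3], [408.4, 347.0]] [[247.8, 247.1], [157.1, 257.2]]
[[353.1, 280.8], [408.7, 345.6]] [[247.6, 245.3], [156.6, 255.5]]
```

View pics/g1.png

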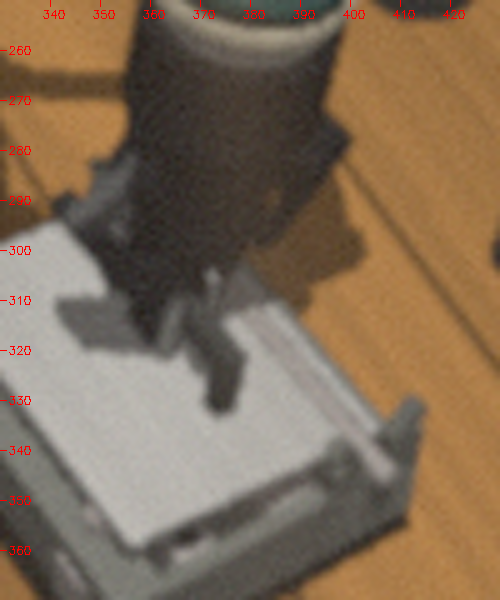

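View pics/g2.png

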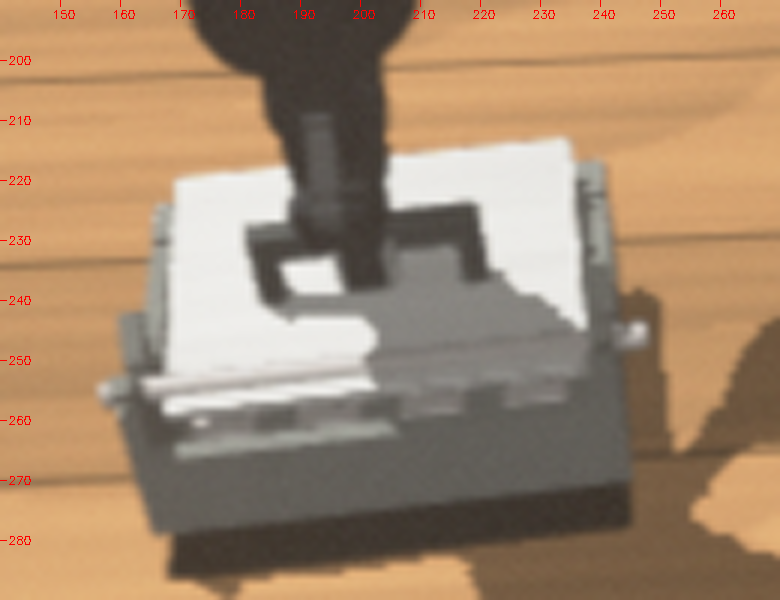

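```bash
python3 - <<'E'
from h import *
for pt in (.11,.08):
  p,r=tcp_for_pin(47.5,pt); plan(p,r,4,5)
E
```

```text
d [-0.5  0.6 -1.6] w [-0.035  0.003  0.001] n 4
-0.0087 0.0008 0.0002 0.2 -0.0 0.4 5; -0.0087 0.0008 0.0002 0.2 -0.1 0.4 5; -0.0087 0.0008 0.0002 0.2 -0.1 0.4 5; -0.0087 0.0008 0.0002 0.2 -0.1 0.4 5
d [-0.9  0.5 -2.8] w [-0.065  0.003  0.001] n 4
-0.0162 0.0008 0.0002 0.2 -0.1 0.7 5; -0.0162 0.0008 0.0002 0.2 -0.1 0.7 5; -0.0162 0.0008 0.0002 0.2 -0.1 0.7 5; -0.0162 0.0008 0.0002 0.2 -0.1 0.7 5
```

Emit:
servo_tool --targets "-0.009 0.001 0 0 -0.1 0.5 5; -0.009 0.001 0 0 -0.1 0.5 5; -0.009 0.001 0 0 -0.1 0.5 5; -0.009 0.001 0 0 -0.1 0.5 5; 0 0 0 0 0 0 5"

```text
time: 11.47
tool_pos: [0.5248, -0.1884, 0.0822]
tcp_rot: [-2.047, -2.286, 0.119]
wrist_force: [-1.5, 0.8, 2.0]
width: 0.098
```

```bash
python3 - <<'E'
from h import *
pinnow()
p,r=tcp_for_pin(47.5,.08); plan(p,r,4,5)
E
```

```text
t 11.47 pinL [47.8 82.4 47.7] pinR [ 47.9 -83.6  47.5] frL [-58.2  69.3  53.8] frR [-58.1 -70.7  53.7] F [-1.5  0.8  2. ] M [ 0.17 -0.02  0.01] w 8.3
d [-0.2  0.6 -1.1] w [-0.025 -0.001  0.001] n 4
-0.0063 -0.0003 0.0002 0.2 -0.0 0.3 5; -0.0063 -0.0003 0.0002 0.2 -0.0 0.3 5; -0.0063 -0.0003 0.0002 0.2 -0.0 0.3 5; -0.0063 -0.0003 0.0002 0.2 -0.0 0.3 5
```

Emit:
servo_tool --targets "-0.007 0 0 0 0 0.3 5; -0.007 0 0 0 0 0.3 5; 0 0 0 0 0 0 5"

```text
time: 11.72
tool_pos: [0.525, -0.1884, 0.082]
tcp_rot: [-2.055, -2.294, 0.101]
wrist_force: [-1.3, 1.5, 2.2]
width: 0.104
```

```bash
python3 - <<'E'
from h import *
pinnow()
E
```

```text
t 11.72 pinL [48.2 82.4 48.1] pinR [ 48.3 -83.6  47.9] frL [-57.8  69.3  52.4] frR [-57.8 -70.7  52.3] F [-1.3  1.5  2.2] M [0.17 0.28 0.08] w 8.8
```

Emit:
servo_tool --targets "-0.007 0 0 0 0 0.3 5; -0.007 0 0 0 0 0.3 5; 0 0 0 0 0 0 5"

```text
time: 11.97
tool_pos: [0.5253, -0.1884, 0.0818]
tcp_rot: [-2.063, -2.303, 0.083]
wrist_force: [0.3, 1.4, 2.1]
width: 0.1
```

```bash
python3 - <<'E'
from h import *
pinnow()
b,B=shot("side");crop(b,290,270,430,390,4.5,"i1.png")
E
```

```text
t 11.97 pinL [48.6 82.3 48.5] pinR [ 48.8 -83.7  48.3] frL [-57.4  69.2  51.2] frR [-57.3 -70.8  51.1] F [0.3 1.4 2.1] M [ 0.11  0.39 -0.03] w 8.6
```

View pics/i1.png

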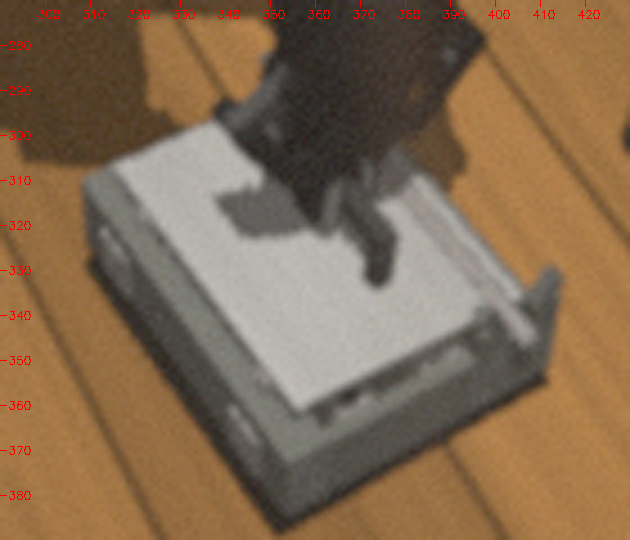

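Emit:
servo_tool --targets "0 0 0 0 0 -0.5 5; 0 0 0 0 0 0 14; 0 0 0 0 0 0 24; 0 0 0 0 0 0 32; 0 0 0 0 0 0 32; 0 0 0 0 0 0 32"

```text
time: 12.52
tool_pos: [0.5262, -0.1893, 0.0815]
tcp_rot: [-2.064, -2.304, 0.083]
wrist_force: [-0.6, 0.6, -0.9]
width: 0.375
```

```bash
python3 - <<'E'
from h import *
pinnow()
b,B=shot("side");crop(b,290,270,430,390,4.5,"j1.png")
a,A=shot("scene");crop(a,140,190,270,290,6,"j2.png")
E
```

```text
t 12.52 pinL [49.4 81.3 48.1] pinR [ 49.6 -84.7  48.2] frL [-56.6  68.3  50.7] frR [-56.5 -71.7  50.8] F [-0.6  0.6 -0.9] M [ 0.02 -0.04 -0.01] w 32.0
```

View pics/j1.png

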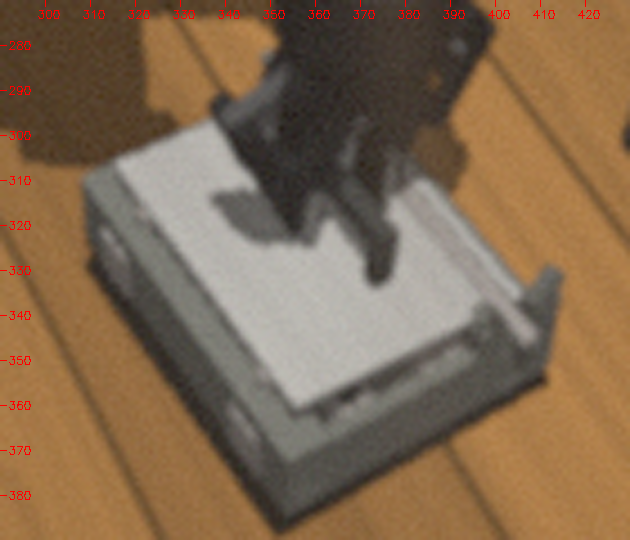

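View pics/j2.png

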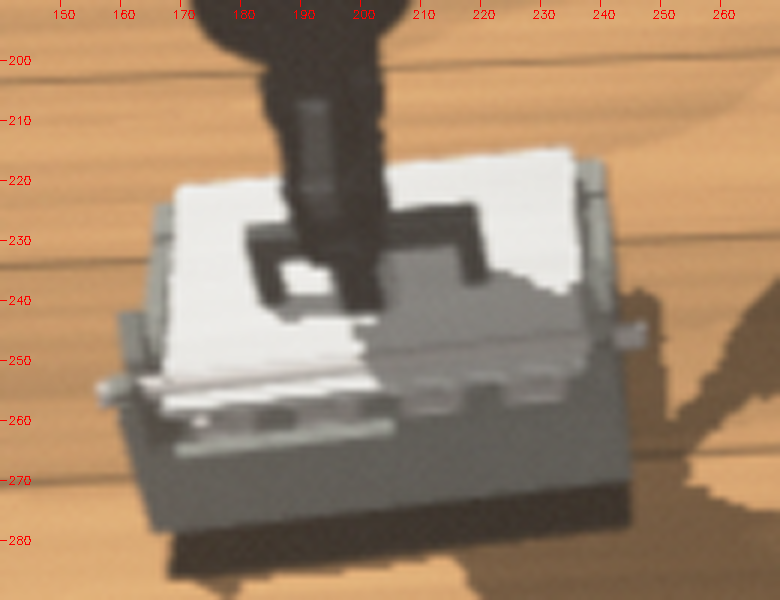

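Emit:
servo_tool --targets "0 0 0 0 0 -8 32; 0 0 0 0 0 -12 32; 0 0 0 0 0 -14 32; 0 0 0 0 0 -14 20; -0.02 0 0 0 0 -8 0; -0.02 0 0 0 0 -2 0; -0.02 0 0 0 0 0 0; 0 0 0 0 0 0 0" --newtons 40

```text
time: 13.28
tool_pos: [0.5317, -0.1889, 0.1467]
tcp_rot: [-2.095, -2.341, 0.006]
wrist_force: [0.5, -0.7, 0.1]
width: 0.002
```

```bash
python3 - <<'E'
from h import *
pinnow()
t=body(CASE,[[-48,55,0]])[0]
print(bot.read_state()["tool_pos"])
plan([t[0],t[1],.13],rot_of(CASE[2]),5,0)
b,B=shot("wrist");cv2.imwrite("pics/k1.png",b[:,:,::-1])
E
```

```text
t 13.28 pinL [ 55.6  81.1 115.9] pinR [ 55.8 -84.9 116.3] frL [-50.4  68.  111.3] frR [-50.2 -72.  111.6] F [ 0.5 -0.7  0.1] M [ 0.03 -0.03  0.01] w 0.2
[ 0.53171565 -0.18889979  0.14671069]
d [-69.4  48.3 -16.7] w [-0.003  0.002  0.001] n 5
-0.0006 0.0005 0.0003 11.1 -12.7 3.4 0; -0.0006 0.0005 0.0003 11.1 -12.7 3.4 0; -0.0006 0.0005 0.0003 11.1 -12.7 3.4 0; -0.0006 0.0005 0.0003 11.1 -12.7 3.3 0; -0.0006 0.0005 0.0003 11.1 -12.7 3.3 0
```

View pics/k1.png

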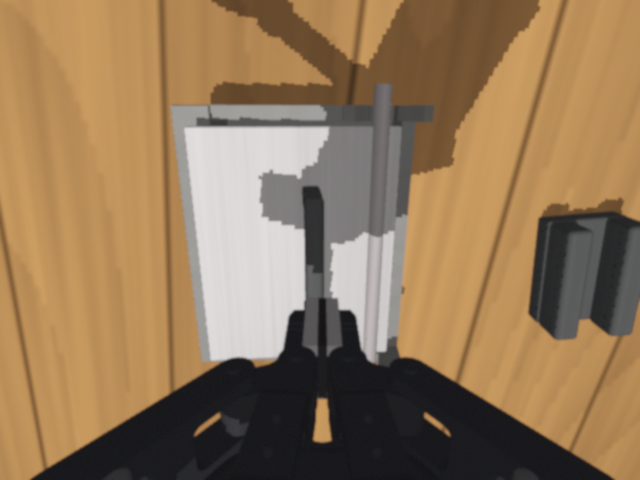

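Emit:
servo_tool --targets "0 0 0 8 -9 1 0; 0 0 0 11 -13 2 0; 0 0 0 11 -13 3 0; 0 0 0 10 -12 3 0; 0 0 0 7 -8 3 0; 0 0 0 2 -2 2 0; 0 0 0 0 0 0 0"

```text
time: 13.92
tool_pos: [0.4631, -0.1445, 0.1273]
tcp_rot: [-2.094, -2.333, 0.01]
wrist_force: [-0.4, 0.7, 0.1]
width: -0.002
```

```bash
python3 - <<'E'
from h import *
t=body(CASE,[[-48,55,0]])[0]
s=bot.read_state();print(s["tool_pos"],s["wrist_force"])
plan([t[0],t[1],.095],rot_of(CASE[2]),5,0)
E
```

```text
[ 0.46313437 -0.14454781  0.12730674] [-0.43879373  0.69337483  0.11552013]
d [ -0.8   4.  -32.3] w [-0.01  -0.001 -0.001] n 5
-0.0019 -0.0002 -0.0003 0.8 -0.0 6.5 0; -0.0019 -0.0002 -0.0003 0.8 -0.0 6.5 0; -0.0019 -0.0002 -0.0003 0.8 -0.0 6.5 0; -0.0019 -0.0002 -0.0003 0.8 -0.1 6.5 0; -0.0019 -0.0002 -0.0003 0.8 -0.1 6.5 0
```

Emit:
servo_tool --targets "-0.002 0 0 1 0 6 0; -0.002 0 0 1 0 8 0; -0.002 0 0 1 0 8 0; -0.002 0 0 0.5 0 7 0; 0 0 0 0.5 0 5 0; 0 0 0 0 0 2 0; 0 0 0 0 0 0 0"

```text
time: 14.5
tool_pos: [0.464, -0.1414, 0.0862]
tcp_rot: [-2.098, -2.336, 0.001]
wrist_force: [0.5, 0.0, 0.3]
width: -0.001
```

Emit:
servo_tool --targets "0 0 0 0 0 1.5 0; 0 0 0 0 0 1.5 0; 0 0 0 0 0 0 0"

```text
time: 14.75
tool_pos: [0.4643, -0.1416, 0.0828]
tcp_rot: [-2.098, -2.336, 0.001]
wrist_force: [-0.9, 0.2, -0.5]
width: -0.0
```

Emit:
servo_tool --targets "0 0 0 0 0 1.5 0; 0 0 0 0 0 1.5 0; 0 0 0 0 0 0 0"

```text
time: 15.0
tool_pos: [0.4651, -0.1419, 0.0805]
tcp_rot: [-2.099, -2.337, -0.0]
wrist_force: [0.1, 0.3, 0.1]
width: 0.001
```

Emit:
servo_tool --targets "0 0 0 0 0 1.5 0; 0 0 0 0 0 1.5 0; 0 0 0 0 0 0 0"

```text
time: 15.25
tool_pos: [0.4655, -0.142, 0.0784]
tcp_rot: [2.099, 2.337, 0.001]
wrist_force: [-0.5, 0.9, 2.5]
width: 0.003
```

Emit:
servo_tool --targets "0 0 0 0 0 1.5 0; 0 0 0 0 0 1.5 0; 0 0 0 0 0 0 0"

```text
time: 15.5
tool_pos: [0.4655, -0.142, 0.0769]
tcp_rot: [2.099, 2.337, 0.0]
wrist_force: [-2.2, 0.9, 5.0]
width: -0.003
```

```bash
python3 - <<'E'
from h import *
s=bot.read_state();print(s["tool_pos"],s["wrist_force"],s["torque"])
b,B=shot("side");crop(b,290,250,430,390,4,"l1.png")
E
```

```text
[ 0.46553162 -0.14202824  0.07687024] [-2.1724144   0.85902957  5.01259349] [ 0.09115058  0.48123931 -0.02908069]
```

View pics/l1.png

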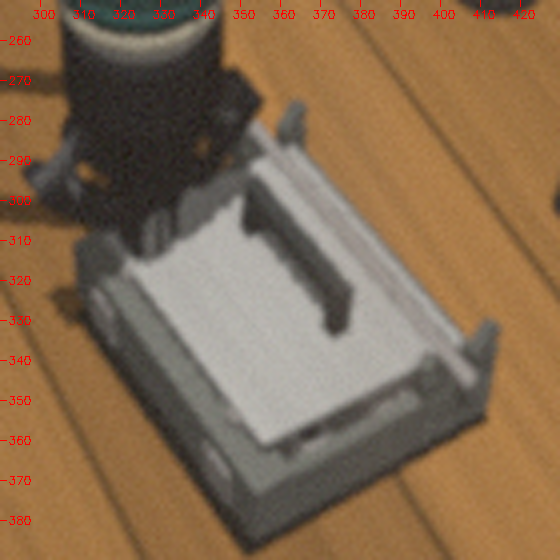

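Emit:
servo_tool --targets "0 0 0 0 0 2 0; 0 0 0 0 0 2 0; 0 0 0 0 0 0 0"

```text
time: 15.8
tool_pos: [0.4655, -0.142, 0.0755]
tcp_rot: [-2.099, -2.337, 0.0]
wrist_force: [-2.8, 1.1, 8.2]
width: 0.001
```

Emit:
servo_tool --targets "0 0 0 0 0 2 0; 0 0 0 0 0 2 0; 0 0 0 0 0 0 0"

```text
time: 16.05
tool_pos: [0.4654, -0.142, 0.0743]
tcp_rot: [-2.098, -2.337, 0.001]
wrist_force: [-2.7, 0.7, 7.7]
width: -0.003
```

Emit:
servo_tool --targets "0 0 0 0 0 2 0; 0 0 0 0 0 2 0; 0 0 0 0 0 0 0"

```text
time: 16.3
tool_pos: [0.4654, -0.1419, 0.0733]
tcp_rot: [-2.097, -2.336, 0.002]
wrist_force: [-3.9, 1.5, 7.6]
width: 0.003
```

Emit:
servo_tool --targets "0 0 0 0 0 2 0; 0 0 0 0 0 2 0; 0 0 0 0 0 0 0"

```text
time: 16.55
tool_pos: [0.4653, -0.1419, 0.0724]
tcp_rot: [-2.097, -2.336, 0.002]
wrist_force: [-3.1, 1.5, 8.1]
width: -0.002
```

Emit:
servo_tool --targets "0 0 0 0 0 2 0; 0 0 0 0 0 2 0; 0 0 0 0 0 0 0"

```text
time: 16.8
tool_pos: [0.4653, -0.1419, 0.0717]
tcp_rot: [-2.096, -2.335, 0.003]
wrist_force: [-3.6, 1.6, 6.7]
width: 0.006
```

Emit:
servo_tool --targets "0 0 0 0 0 3 0; 0 0 0 0 0 3 0; 0 0 0 0 0 3 0"

```text
time: 17.05
tool_pos: [0.4653, -0.1419, 0.0672]
tcp_rot: [-2.095, -2.334, 0.004]
wrist_force: [-6.7, 2.2, 18.5]
width: -0.001
```

Emit:
servo_tool --targets "0 0 0 0 0 3 0; 0 0 0 0 0 3 0; 0 0 0 0 0 3 0"

```text
time: 17.3
tool_pos: [0.4654, -0.1419, 0.0648]
tcp_rot: [-2.094, -2.333, 0.006]
wrist_force: [-9.1, 4.1, 22.2]
width: -0.0
```

```bash
python3 - <<'E'
from h import *
s=bot.read_state();print(s["tool_pos"],s["wrist_force"],s["torque"])
b,B=shot("side");crop(b,290,250,430,390,4,"l2.png")
E
```

```text
[ 0.46541427 -0.14188836  0.06476863] [-9.0717533   4.08430079 22.21504355] [ 0.4931145   1.59695883 -0.04417582]
```

View pics/l2.png

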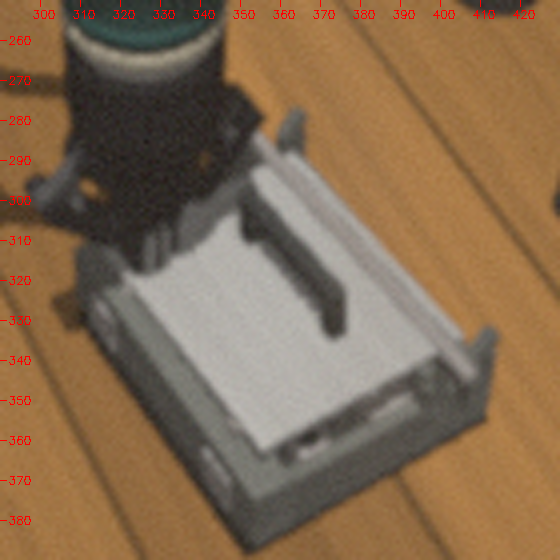

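Emit:
servo_tool --targets "0 0 0 0 0 -4 0; 0 0 0 0 0 -5 0; 0 0 0 0 0 -8 0; 0 0 0 0 0 -10 0; 0 0 0 -5 0 -8 0; 0 0 0 -15 0 -4 0; 0 0 0 -22 0 0 0; 0 0 0 -22 0 0 0"

```text
time: 18.02
tool_pos: [0.4737, -0.2052, 0.1095]
tcp_rot: [-2.089, -2.341, 0.003]
wrist_force: [0.2, 0.6, 0.2]
width: -0.003
```

```bash
python3 - <<'E'
from h import *
s=bot.read_state();print(s["tool_pos"],s["wrist_force"])
t=body(CASE,[[-46,-55,0]])[0]
plan([t[0],t[1],.095],rot_of(CASE[2]),5,0)
b,B=shot("side");crop(b,290,250,430,390,4,"m1.png")
a,A=shot("scene");crop(a,140,190,270,290,6,"m2.png")
E
```

```text
[ 0.47374608 -0.20522786  0.10947364] [0.21603422 0.6305774  0.22017688]
d [  2.5 -44.5 -14.5] w [-0.004 -0.002  0.004] n 5
-0.0008 -0.0004 0.0008 -8.9 -0.5 2.9 0; -0.0008 -0.0004 0.0008 -8.9 -0.5 2.9 0; -0.0008 -0.0004 0.0008 -8.9 -0.5 2.9 0; -0.0008 -0.0004 0.0008 -8.9 -0.5 2.9 0; -0.0008 -0.0004 0.0008 -8.9 -0.5 2.9 0
```

View pics/m1.png

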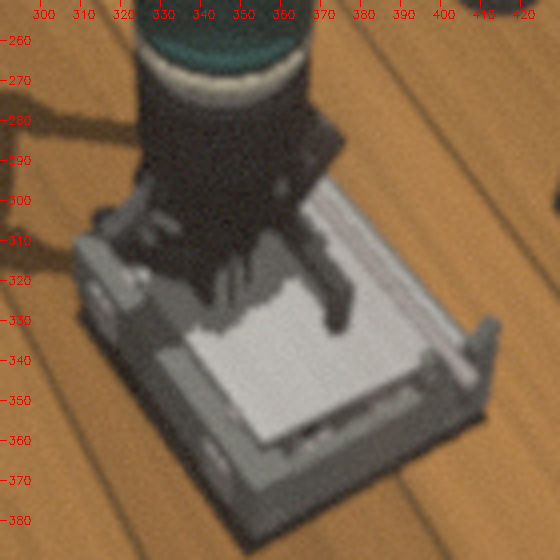

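View pics/m2.png

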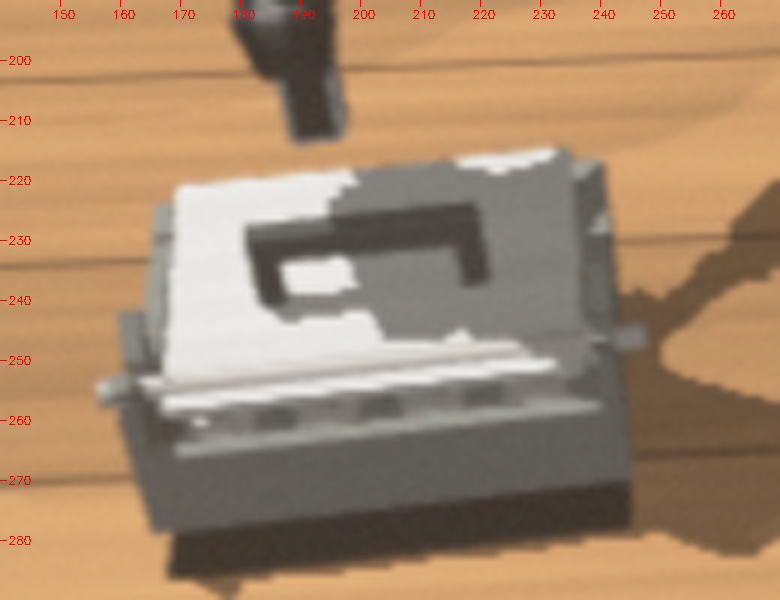

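Emit:
servo_tool --targets "-0.001 0 0.001 -9 -0.5 2 0; -0.001 0 0.001 -9 -0.5 3 0; -0.001 0 0.001 -9 -0.5 4 0; -0.001 0 0.001 -8 -0.5 4 0; 0 0 0 -5 0 4 0; 0 0 0 -2 0 3 0; 0 0 0 0 0 0 0"

```text
time: 18.7
tool_pos: [0.4761, -0.2527, 0.087]
tcp_rot: [-2.1, -2.334, -0.002]
wrist_force: [0.1, -0.2, 0.4]
width: 0.0
```

Emit:
servo_tool --targets "0 0 0 0 0 2 0; 0 0 0 0 0 2 0; 0 0 0 0 0 2 0"

```text
time: 18.95
tool_pos: [0.4758, -0.2522, 0.0802]
tcp_rot: [-2.1, -2.333, -0.002]
wrist_force: [-1.1, -0.1, 4.7]
width: -0.001
```

Emit:
servo_tool --targets "0 0 0 0 0 1.5 0; 0 0 0 0 0 1.5 0; 0 0 0 0 0 0 0"

```text
time: 19.2
tool_pos: [0.476, -0.2522, 0.0785]
tcp_rot: [-2.098, -2.335, 0.0]
wrist_force: [-2.3, -0.5, 3.9]
width: 0.002
```

Emit:
servo_tool --targets "0 0 0 0 0 2.5 0; 0 0 0 0 0 2.5 0; 0 0 0 0 0 2.5 0"

```text
time: 19.45
tool_pos: [0.4759, -0.2523, 0.0738]
tcp_rot: [-2.096, -2.337, 0.002]
wrist_force: [-4.1, -0.5, 6.9]
width: 0.0
```

Emit:
servo_tool --targets "0 0 0 0 0 2.5 0; 0 0 0 0 0 2.5 0; 0 0 0 0 0 2.5 0"

```text
time: 19.7
tool_pos: [0.4756, -0.2524, 0.069]
tcp_rot: [-2.095, -2.339, 0.004]
wrist_force: [-3.4, -0.1, 9.1]
width: 0.002
```

Emit:
servo_tool --targets "0 0 0 0 0 2.5 0; 0 0 0 0 0 2.5 0; 0 0 0 0 0 2.5 0"

```text
time: 19.95
tool_pos: [0.4757, -0.2525, 0.0662]
tcp_rot: [-2.093, -2.34, 0.006]
wrist_force: [-5.9, 2.5, 15.8]
width: -0.002
```

Emit:
servo_tool --targets "0 0 0 0 0 3 0; 0 0 0 0 0 3 0; 0 0 0 0 0 -2 0; 0 0 0 0 0 -5 0; 0 0 0 0 0 -8 0; 0 0 0 0 0 -12 0; 0 0 0 0 0 -20 0; 0 0 0 0 0 -30 0"

```text
time: 20.62
tool_pos: [0.4721, -0.2487, 0.1407]
tcp_rot: [-2.083, -2.334, 0.01]
wrist_force: [0.2, 0.1, -0.5]
width: 0.003
```

Emit:
servo_tool --targets "0 0 0 20 -8 -30 0; 0 0 0 30 -8 -30 0; 0 0 0 35 0 -30 0; 0 0 0 35 0 -20 0; 0 0 0 25 0 -10 0; 0 0 0 0 0 0 0"

```text
time: 21.12
tool_pos: [0.4443, -0.1082, 0.274]
tcp_rot: [2.098, 2.338, 0.004]
wrist_force: [0.4, -0.5, 0.2]
width: -0.002
```

```bash
python3 - <<'E'
from h import *
s=bot.read_state();print(s["tool_pos"],s["wrist_force"])
b,B=shot("side");crop(b,290,250,430,390,4,"n1.png")
a,A=shot("scene");crop(a,140,190,270,290,6,"n2.png")
b,B=shot("wrist");cv2.imwrite("pics/n3.png",b[:,:,::-1])
E
```

```text
[ 0.44430754 -0.10819004  0.2740428 ] [ 0.4476032  -0.52053713  0.24920173]
```

View pics/n1.png

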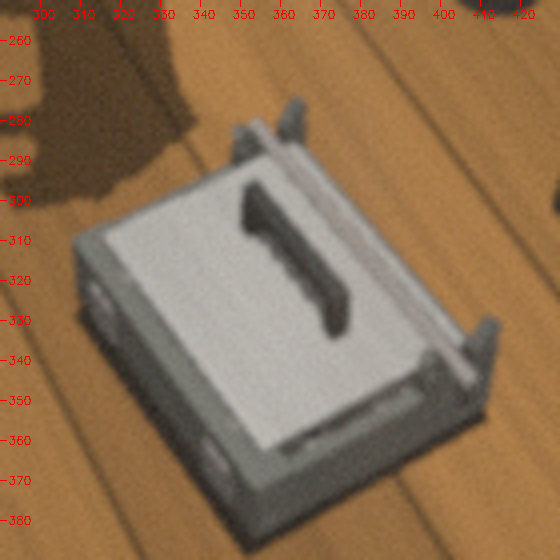

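View pics/n2.png

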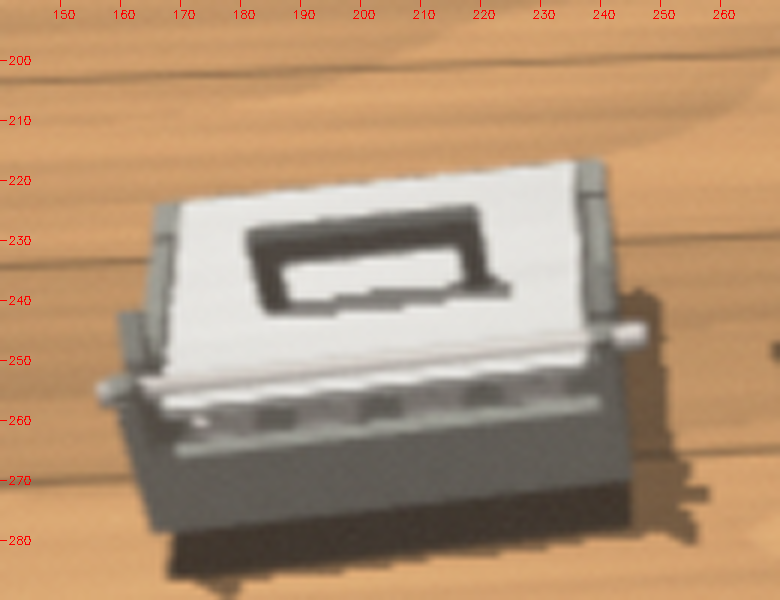

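View pics/n3.png

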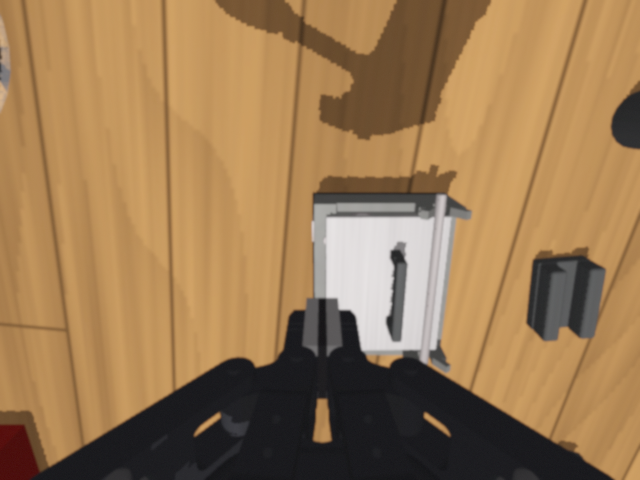

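```bash
python3 - <<'E'
from h import *
b,B=shot("side"); a,A=shot("scene")
crop(a,160,205,250,245,8.5,"o1.png"); crop(b,305,295,370,375,7,"o2.png")
for h in (0,2,4): print(h,proj(A,body(CASE,[[-60,-75,51+h],[-60,75,51+h]],.022)).round(1).tolist(),proj(B,body(CASE,[[-60,-75,51+h],[-60,75,51+h]],.022)).round(1).tolist())
E
```

```text
0 [[170.3, 223.7], [235.6, 216.9]] [[355.8, 362.9], [315.2, 308.9]]
2 [[170.1, 223.0], [235.5, 216.3]] [[355.8, 362.3], [315.2, 308.3]]
4 [[169.9, 222.3], [235.4, 215.6]] [[355.8, 361.7], [315.2, 307.7]]
```

View pics/o1.png

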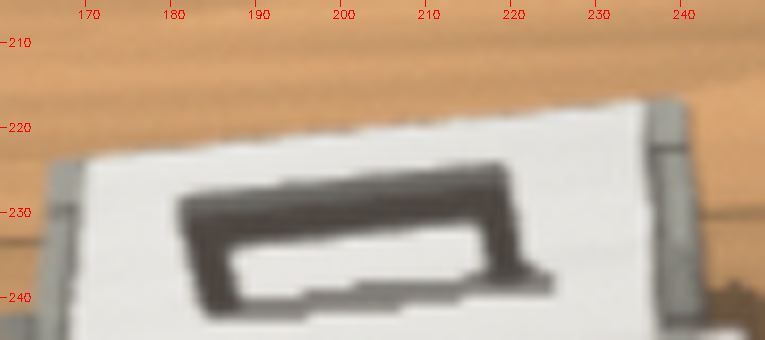

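View pics/o2.png

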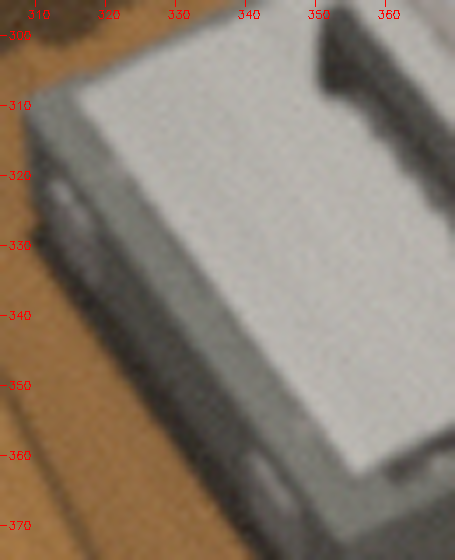

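The front edge matches the level prediction to about 1 px, which is about 2 mm. I'll press each corner once more to confirm it is fully seated.

```bash
python3 - <<'E'
from h import *
t=body(CASE,[[-48,60,0]])[0]
plan([t[0],t[1],.09],rot_of(CASE[2]),8,0)
E
```

```text
d [  18.8  -23.7 -178.8] w [-0.006 -0.002 -0.005] n 8
-0.0008 -0.0002 -0.0006 -3.2 2.2 22.3 0; -0.0008 -0.0002 -0.0006 -3.2 2.1 22.3 0; -0.0008 -0.0002 -0.0006 -3.2 2.1 22.3 0; -0.0008 -0.0002 -0.0006 -3.2 2.1 22.3 0; -0.0008 -0.0002 -0.0006 -3.2 2.1 22.3 0; -0.0008 -0.0002 -0.0006 -3.2 2.1 22.3 0; -0.0008 -0.0002 -0.0006 -3.2 2.1 22.4 0; -0.0008 -0.0002 -0.0006 -3.2 2.0 22.4 0
```

Emit:
servo_tool --targets "0 0 -0.001 -3 2 15 0; 0 0 -0.001 -3 2 22 0; 0 0 -0.001 -3 2 24 0; 0 0 -0.001 -3 2 24 0; 0 0 0 -3 2 24 0; 0 0 0 -3 2 20 0; 0 0 0 -2 2 12 0; 0 0 0 0 0 0 0"

```text
time: 22.03
tool_pos: [0.4533, -0.1385, 0.1129]
tcp_rot: [-2.1, -2.312, 0.017]
wrist_force: [-0.6, 0.6, -0.8]
width: 0.0
```

```bash
python3 - <<'E'
from h import *
t=body(CASE,[[-48,60,0]])[0]
plan([t[0],t[1],.078],rot_of(CASE[2]),4,0)
E
```

```text
d [  8.4   2.9 -34.9] w [-0.02  -0.007 -0.013] n 4
-0.0051 -0.0017 -0.0033 0.5 2.3 8.7 0; -0.0051 -0.0017 -0.0033 0.5 2.3 8.7 0; -0.0051 -0.0017 -0.0033 0.5 2.3 8.7 0; -0.0051 -0.0017 -0.0033 0.5 2.2 8.7 0
```

Emit:
servo_tool --targets "-0.005 -0.002 -0.003 0.5 2.3 8 0; -0.005 -0.002 -0.003 0.5 2.3 8 0; -0.005 -0.002 -0.003 0.5 2.3 8 0; -0.004 0 -0.003 0.5 2 5 0; 0 0 0 0 0 0 0"

```text
time: 22.45
tool_pos: [0.4609, -0.1372, 0.0796]
tcp_rot: [-2.099, -2.332, 0.002]
wrist_force: [-0.4, 0.1, 0.6]
width: -0.003
```

Emit:
servo_tool --targets "0 0 0 0 0 2 0; 0 0 0 0 0 2 0; 0 0 0 0 0 0 0"

```text
time: 22.7
tool_pos: [0.462, -0.1371, 0.0764]
tcp_rot: [-2.1, -2.335, 0.001]
wrist_force: [-0.7, -0.3, -0.5]
width: 0.001
```

Emit:
servo_tool --targets "0 0 0 0 0 2 0; 0 0 0 0 0 2 0; 0 0 0 0 0 0 0"

```text
time: 22.95
tool_pos: [0.4632, -0.1373, 0.0735]
tcp_rot: [2.099, 2.336, 0.001]
wrist_force: [-0.5, -0.1, 0.9]
width: -0.001
```

Emit:
servo_tool --targets "0 0 0 0 0 2.5 0; 0 0 0 0 0 2.5 0; 0 0 0 0 0 2.5 0"

```text
time: 23.2
tool_pos: [0.4635, -0.1374, 0.0682]
tcp_rot: [2.099, 2.336, 0.001]
wrist_force: [-4.6, 2.0, 12.6]
width: 0.003
```

Emit:
servo_tool --targets "0 0 0 0 0 3 0; 0 0 0 0 0 2.5 0"

```text
time: 23.37
tool_pos: [0.4636, -0.1374, 0.0656]
tcp_rot: [-2.1, -2.337, -0.0]
wrist_force: [-6.1, 3.1, 16.1]
width: 0.002
```

Emit:
servo_tool --targets "0 0 0 0 0 -3 0; 0 0 0 0 0 -5 0; 0 0 0 0 0 -8 0; 0 0 0 -10 0 -6 0; 0 0 0 -20 0 0 0; 0 0 0 -25 0 0 0; 0 0 0 -25 0 0 0; 0 0 0 -15 0 0 0"

```text
time: 24.03
tool_pos: [0.4754, -0.2352, 0.0924]
tcp_rot: [2.089, 2.341, 0.002]
wrist_force: [0.9, -0.1, -0.5]
width: -0.001
```

```bash
python3 - <<'E'
from h import *
t=body(CASE,[[-48,-60,0]])[0]
plan([t[0],t[1],.078],rot_of(CASE[2]),4,0)
E
```

```text
d [ -0.6 -19.7 -14.4] w [0.004 0.002 0.004] n 4
0.0009 0.0006 0.0011 -4.9 -0.7 3.6 0; 0.0009 0.0006 0.0011 -4.9 -0.7 3.6 0; 0.0009 0.0006 0.0011 -4.9 -0.7 3.6 0; 0.0009 0.0006 0.0011 -4.9 -0.7 3.6 0
```

Emit:
servo_tool --targets "0.001 0 0.001 -5 -0.7 3.5 0; 0.001 0 0.001 -5 -0.7 3.5 0; 0.001 0 0.001 -4 -0.7 3.5 0; 0 0 0 -1 0 2 0; 0 0 0 0 0 0 0"

```text
time: 24.45
tool_pos: [0.4754, -0.2556, 0.0798]
tcp_rot: [2.098, 2.333, -0.002]
wrist_force: [0.4, 0.8, -0.1]
width: -0.001
```

Emit:
servo_tool --targets "0 0 0 0 0 2 0; 0 0 0 0 0 2 0; 0 0 0 0 0 0 0"

```text
time: 24.7
tool_pos: [0.4746, -0.2535, 0.0746]
tcp_rot: [2.097, 2.337, -0.002]
wrist_force: [0.0, -0.9, -0.1]
width: 0.001
```

Emit:
servo_tool --targets "0 0 0 0 0 2 0; 0 0 0 0 0 1 0; 0 0 0 0 0 0 0"

```text
time: 24.95
tool_pos: [0.4747, -0.2526, 0.0716]
tcp_rot: [2.095, 2.338, -0.003]
wrist_force: [-0.8, 0.7, 0.9]
width: 0.004
```

Emit:
servo_tool --targets "0 0 0 0 0 2.5 0; 0 0 0 0 0 2.5 0; 0 0 0 0 0 2.5 0"

```text
time: 25.2
tool_pos: [0.4749, -0.2527, 0.0672]
tcp_rot: [2.094, 2.339, -0.004]
wrist_force: [-5.7, 2.9, 12.9]
width: 0.001
```

Emit:
servo_tool --targets "0 0 0 0 0 3 0; 0 0 0 0 0 2.5 0; 0 0 0 0 0 -3 0; 0 0 0 0 0 -5 0; 0 0 0 0 0 -10 0; 0 0 0 0 0 -20 0; 0 0 0 0 0 -30 0; 0 0 0 0 0 -30 0"

```text
time: 25.87
tool_pos: [0.4703, -0.2491, 0.1612]
tcp_rot: [-2.086, -2.331, 0.008]
wrist_force: [-0.1, -0.7, -0.1]
width: -0.001
```

Emit:
servo_tool --targets "0 0 0 25 0 -30 0; 0 0 0 35 0 -25 0; 0 0 0 30 0 0 0; 0 0 0 25 10 0 0; 0 0 0 10 5 0 0; 0 0 0 0 0 0 0; 0 0 0 0 0 0 0"

```text
time: 26.45
tool_pos: [0.4777, -0.1219, 0.2338]
tcp_rot: [2.093, 2.333, 0.006]
wrist_force: [-0.4, -0.7, 1.0]
width: -0.002
```

```bash
python3 - <<'E'
from h import *
s=bot.read_state();print(s["time"],s["tool_pos"],s["wrist_force"])
b,B=shot("side"); a,A=shot("scene"); w,W=shot("wrist")
crop(a,150,205,260,290,7,"p1.png"); crop(b,300,265,425,390,4.7,"p2.png"); cv2.imwrite("pics/p3.png",w[:,:,::-1]); cv2.imwrite("pics/p4.png",a[:,:,::-1])
P=[[-60,-75,51],[-60,75,51],[48,97,50],[48,-97,50],[3,-42,85],[3,42,85]]
for c in (A,B,W): print(proj(c,body(CASE,P,.022)).round(1).tolist())
E
```

```text
26.45 [ 0.47770633 -0.12188813  0.23384304] [-0.38498738 -0.71641599  0.96999559]
[[170.3, 223.7], [235.6, 216.9], [247.6, 245.3], [156.6, 255.5], [180.7, 227.1], [219.7, 223.0]]
[[355.8, 362.9], [315.2, 308.9], [353.1, 280.8], [408.7, 345.6], [374.0, 325.3], [349.9, 296.2]]
[[292.5, 361.9], [287.4, 212.3], [418.0, 185.5], [401.8, 379.1], [362.3, 354.7], [365.9, 264.2]]
```

View pics/p1.png

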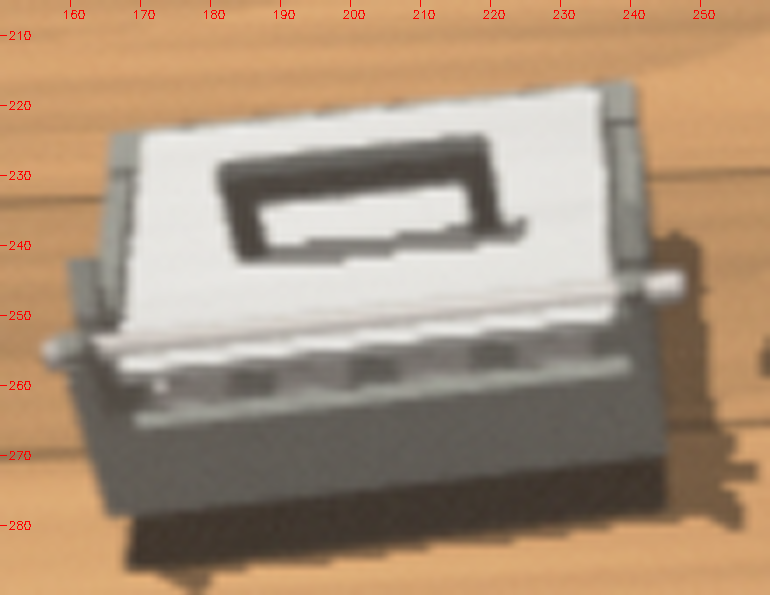

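View pics/p2.png

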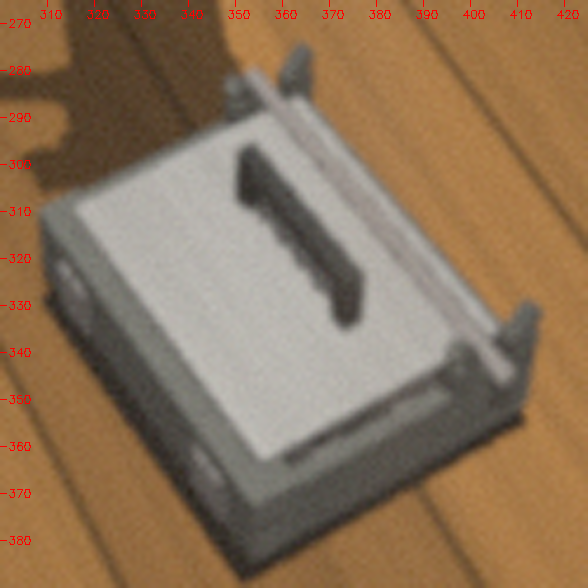

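View pics/p3.png

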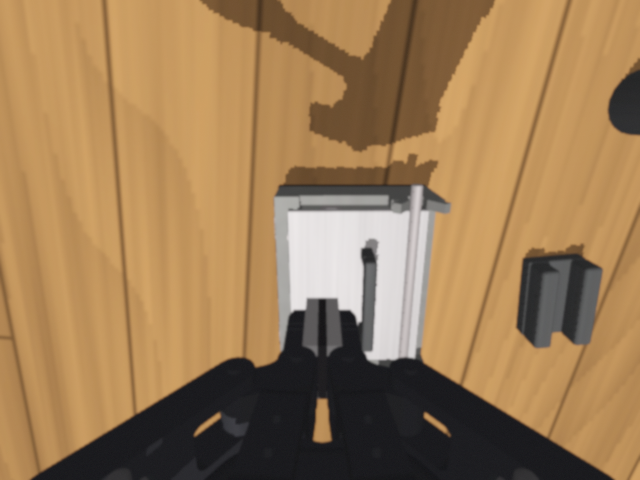

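View pics/p4.png

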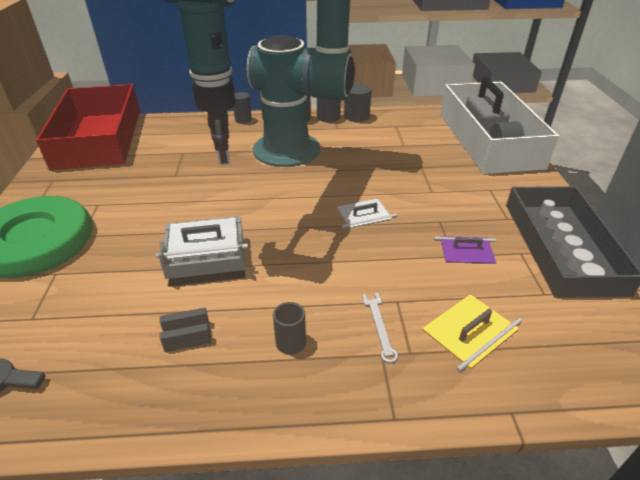

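The scene, side and wrist pictures agree with the seated prediction. In the scene view the pin ends are at (157,255) and (247,245), and the front corners are at (170,224) and (236,217). The pipe, wrench and block have not moved.

```bash
python3 -c "
from workcell import finish_job
print(finish_job())"
```

```text
the job is handed in; nothing more can be done
None
```

The cover is back on the case, and I handed the job in at about 26.6 s.

**What I did:** I gripped the larger white cover by its handle and carried it over the case. I lowered it nose-up until the pin touched the bottom of both slots, then tilted the front down onto the studs and let go. Then I pressed the front corners down past the studs with closed fingertips, left and right in turn, and gave each a second press. Every force I read was about 24 N or less. The force rose while I pressed, and I only read it at the end of each move.

**Last checks:**
- **Pin ends:** both are within about 1 px (about 2 mm) of their seated positions in the scene view.
- **Front edge:** both front corners are within about 1 px of level in the scene and side views. On the second press, each corner first resisted at the flat-seated height (about 72–73 mm), left and right within about 1 mm.
- **Other objects:** the pipe, wrench and clamp block look unmoved, and the arm was clear of everything at hand-in.

No check failed or disagreed. I judged how well it is seated from the pictures and from where the fingertips met resistance, so gaps below about 1 mm would not show.

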